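# Load prism blanks notch-left into the inspection tray under the ring magnifier

### The arm

A 6-joint arm with a two-finger parallel gripper is mounted at the origin on the work surface. World frame = base frame: x ahead of the robot, y to its left, z up, the work surface at z = 0. Lengths are in m, angles in rad, forces in N, time in s.
With the tool pointing down it reaches from about 0.3 to 0.775 m from the base axis. Payload 14.6 kg.
Tool frame: the origin (TCP) lies between the finger pads; the fingertips stand 11 mm ahead of it and the grasp point (between the pads) lies 8 mm behind it; z points along the fingers, y is the line along which they close (so a half turn about z gives the same grasp; the last joint's range is limited). The gripper opens to 85 mm and grips with 20 to 120 N. Pads are 22 mm wide; open, the fingers measure 114 mm over their backs; the gripper's body (76 mm by 85 mm) begins 54 mm behind the grasp point. The pads swing forward as they close: fully open they stand 13 mm farther back than shut.
Start: joints at [-1.316, 0.3, 1.521, -0, 1.321, -0.067], TCP at [0.174, -0.522, 0.242] pointing down, gripper open.
Joint ranges: [-3.03, 3.03], [-0.79, 2.21], [0.23, 2.52], [-1.04, 4.18], [0, 3.07], [-2.55, 2.55]. Speed limits (rad/s): [2.22, 2.22, 2.57, 3.14, 3.14, 3.14].

### API

Orientations are given as [roll, pitch, yaw] about the fixed x, y, z axes, in that order (R = Rz(yaw) Ry(pitch) Rx(roll)).
In Python, from station import * gives the robot as it stands. The module is installed in compiled form; this text tells all that it offers.
- The arm moves only by the tool send_rows, never from a script. Its argument "rows" is a list of rows, each an object of numbers: "grip": the finger opening in m, from 0 to 0.0854; "x", "y", "z": the shift along the world's x, y, z in m; "twist": the turn about the world's z in rad. In form: [{"grip": .., "x": .., "y": .., "z": .., "twist": ..}, ...]. A call has 1 to 8 rows; each row is the pose to reach, as a shift and turn from the pose commanded when the call began; what a row does not reach only later rows make up. A row lasts 1/10 s, in which the tool goes at most 50 mm and 8.59 degrees, less where a joint would pass 70% of its speed; a pose out of reach is approached as far as the arm can. A call with a gripper value outside its range is refused whole. The fingers move at their own pace and stop on an object; "newtons" is the grip in N (left out, the last holds). Time passes only in rows, so rows that repeat a pose let the fingers close. It gives the time, the measured TCP pose, the force, the opening and the grip force at its end, in the units of the state.
- state(): the state, without advancing time (a new reading comes with each control period).
- snapshot(name): name is "scene" or "top" or "wrist"; returns a dict with "pixels" (480x640x3 uint8, red, green, blue), "vfov" (degrees; the focal length in pixels is half the picture's height over the tangent of half this angle, whatever the lens; pixels are square), "cx", "cy" (the principal point, pixels), "k1" (the pictures are not rectified: a ray, as slopes to the right and down, at radius r is drawn at 1 + k1 r^2 times it, then the intrinsics apply), "view" (4x4, takes a point from world to camera coordinates); the wrist camera has in their place "hand_eye" (4x4, takes a point from camera to tool coordinates, whose origin is the TCP and whose axes are the flange's). Camera axes: x right, y down, z forward; pixel columns grow to the right and rows downward; lengths in m; the calibration is good to about 2 mm. A picture is of the moment at which its call begins: read the wrist's pose just before it. There is no depth.
- sign_off(): hands the job in; it is judged then, once.
The state is a dict: "t": time; "joints": joint angles; "qd": joint speeds; "joint_torque": joint torques, N m; "eef_pos": TCP position; "tool_rot": TCP orientation; "ft_force": force on the tool from outside, world axes, zero at the start; "ft_torque": the same for the moment, N m; "grip_width": opening from 0.0 (shut) to 1.0 (fully open); "finger_force": force on a finger pad.
Only numpy, scipy, OpenCV 4.12 (cv2) and the standard library are available. Lean on these libraries where they do the work, as an engineer would, in place of code of your own. Each camera call takes 0.05 s, during which the arm holds its last target. There are 200 camera calls.

### The job

Load the three loose glass prism blanks into the three empty V nests of the tray on the light box, one to a nest, all lying like the sample already there: broad face up and level, centred lengthwise in the nest, the notch towards the same end as the sample's. Before you fetch the next one, push each blank down in its nest with the fingertips, a few newtons for a moment, to feel that it is bedded. It is glass, so set each one down without dropping it, and leave the sample, the lamp and the other things on the bench alone.

Things in the scene. Friction and masses are not known exactly. Their poses are not given: they have to be found in the camera images.
- tray: Black plate 206 x 110 x 6 mm lying fast on the light box. Origin: centre of its underside; x away from the robot, y to the robot's left, z up. In a row along x, 46 mm apart, stand four V nests: aluminium angle 25 x 25 x 3 mm, point down, 30 mm long along y, walls at 45 degrees; V bottom 13 mm, top edges 31 mm above the underside. A seated blank overhangs 8 mm at both ends.
- nest0 (a point): Nest 0 (nearest the robot, empty): where the middle of the broad face of a seated blank lies, 34.2 mm above the tray's underside and 21.2 mm above the V's bottom. Axes as the tray's.
- nest1 (a point): Nest 1 (second, empty): where the middle of the broad face of a seated blank lies, 34.2 mm above the tray's underside and 21.2 mm above the V's bottom. Axes as the tray's.
- nest2 (a point): Nest 2 (third, empty; the lamp rim hangs just behind and above it): where the middle of the broad face of a seated blank lies, 34.2 mm above the tray's underside and 21.2 mm above the V's bottom. Axes as the tray's.
- nest3 (a point): Nest 3 (farthest, under the lamp, holds the sample): where the middle of the broad face of a seated blank lies, 34.2 mm above the tray's underside and 21.2 mm above the V's bottom. Axes as the tray's.
- blank_a: Right-angle prism of matt pale-green glass, 46 mm long, 40 to 65 g: two narrow faces 30 mm wide meet at the right-angle edge; opposite it the broad face, 42.4 mm wide, with a cross notch near one end. Origin: middle of the broad face; x along the length to the notched end (ends at +-23 mm), z out of the broad face; right-angle edge at z = -21.2 mm. It starts lying on its (0,+1,-1) narrow face.
- blank_b: Like blank_a in shape, frame and the narrow face it lies on. All three loose blanks start on the table, origin 15 mm above it, the broad face sloping at 45 degrees and looking up and roughly towards the robot (within about 42 degrees of -x). Seen from the robot, the notch of blank_a and blank_b is at the left end.
- blank_c: Like blank_a in shape and frame, but it starts lying on its other narrow face, the one that looks to (0,-1,-1) in its own frame; seen from the robot its notch is at the right end.
- blank_a_notch (a point): Middle of the notch of blank_a in the plane of the broad face, 11 mm from its origin along x. The notch is 8 mm wide, 4 mm deep.
- blank_b_notch (a point): Middle of the notch of blank_b in the plane of the broad face, 11 mm from its origin along x. The notch is 8 mm wide, 4 mm deep.
- blank_c_notch (a point): Middle of the notch of blank_c in the plane of the broad face, 11 mm from its origin along x. The notch is 8 mm wide, 4 mm deep.
- sample: A blank like blank_a, seated properly in nest 3: broad face up and level, right-angle edge down, notch at the end to the robot's left. Loose; it must stay as it is.
- lightbox: Fixed light box with white screen, 280 (x) x 260 (y) x 40 mm high; origin: centre of its underside on the table, x away from the robot; turned up to 6 degrees.
- lamp: Ring magnifier lamp fixed to the light box, origin and axes those of the light box. Round head of 105 mm radius centred at x = +140, y = 0 mm, 215 to 255 mm above the table, so its front rim is at x = +35 mm; post of 17 mm diameter at x = +118, y = -108 mm, 400 mm high. In front of the rim the space above the tray is open.
- loupe: Black loupe, 38 mm diameter, 34 mm high, standing; origin at its underside. Bystander.
- brush: Brush, 150 mm long, about 20 mm high, lying; origin at its underside. Bystander.
- caliper: Digital caliper lying flat, 235 mm long, 14 mm high, jaws 53 mm to one side; origin at its underside. Bystander.
- bottle: Closed bottle, 52 mm diameter, 120 mm high, standing; origin at its underside. Bystander.
- flat: Optical flat, a glass disc of 50 mm diameter, 12 mm high; origin at its underside. Bystander.
- dish: Shallow glass dish, 72 mm diameter, 18 mm high; origin at its underside. Bystander.
- tweezers: Steel tweezers lying flat, 128 mm long, 12 mm wide, 8 mm high; origin at the underside near the middle. Bystander.
- sample_notch (a point): Middle of the notch of the sample.
Things that resemble listed ones, but are neither listed nor needed, are in the scene too. What is shaped like the blank_a but blue or pink is not meant.

How it is judged:
By the outcome, as a careful person would: the job done as asked, in the order asked, and still so for the second after the job is handed in, with the robot touching nothing.
It also fails if it takes over 72 s, if anything falls off the work surface, if the arm or the gripper's body presses on something with over 40 N, if the wrist force passes 120 N, or if a joint passes its speed limit or range.

## Working session

There is one attempt and no reset: what is moved stays moved. The work goes in short steps, Python scripts to look and compute and a tool call to move; the robot and the scene stay as the last step left them, time stands still between calls to the robot, and variables do not carry over. Pictures are saved under pics/ and viewed, at most 10 in all, crops included, and the job is handed in when it is done.

Besides the shell and the picture viewer there is one more tool, called by a JSON object that holds its "method" and its "body", one argument or row to a line. send_rows: Moves the arm, as the interface text tells. Its arguments: {"type":"object","properties":{"rows":{"type":"array"},"newtons":{"type":"number"}},"required":["rows"]}

```bash
mkdir -p pics
cat > h.py <<'E'
from station import *
import numpy as np, cv2
def save(name,fn):
    s=state(); d=snapshot(name); cv2.imwrite('pics/'+fn+'.png',d['pixels'][:,:,::-1]); 
    import pickle; pickle.dump((s,d),open('pics/'+fn+'.pkl','wb')); return s,d
def load(fn):
    import pickle; return pickle.load(open('pics/'+fn+'.pkl','rb'))
def K(d):
    f=240/np.tan(np.radians(d['vfov'])/2); return f,d['cx'],d['cy'],d['k1']
def ray(d,u,v):
    f,cx,cy,k1=K(d); a=np.array([(u-cx)/f,(v-cy)/f]); p=a.copy()
    for _ in range(30): p=a/(1+k1*(p@p))
    return np.array([p[0],p[1],1.])
def pix(d,P):
    f,cx,cy,k1=K(d); P=np.atleast_2d(P); V=d['view']; q=P@V[:3,:3].T+V[:3,3]; s=q[:,:2]/q[:,2:]
    s=s*(1+k1*(s**2).sum(1))[:,None]; return s*f+[cx,cy]
def at(d,u,v,z):
    V=np.linalg.inv(d['view']); r=V[:3,:3]@ray(d,u,v); o=V[:3,3]; return o+r*(z-o[2])/r[2]
E
python3 - <<'E'
from h import *
for n in ('scene','top'):
    s,d=save(n,n+'0'); print({k:d[k] for k in d if k!='pixels'})
print(s)
E
```

```text
{'vfov': 55.58193039573819, 'cx': 323.4040860942138, 'cy': 242.14281435910328, 'k1': -0.01270505232274614, 'view': array([[-9.31135960e-01,  3.64670020e-01, -1.26515493e-03,
         5.27216861e-01],
       [ 3.12918021e-01,  7.97203021e-01, -5.16284471e-01,
        -1.49219882e-01],
       [-1.87264883e-01, -4.81126926e-01, -8.56416221e-01,
         1.29170001e+00],
       [ 0.00000000e+00,  0.00000000e+00,  0.00000000e+00,
         1.00000000e+00]])}
{'vfov': 47.5788924468887, 'cx': 317.8244315751345, 'cy': 234.51063968589685, 'k1': -0.06649594512511324, 'view': array([[ 0.00663686, -0.99962865, -0.02642933,  0.02077029],
       [-0.9865928 , -0.00223581, -0.16318593,  0.58293492],
       [ 0.16306624,  0.02715803, -0.98624127,  1.26608839],
       [ 0.        ,  0.        ,  0.        ,  1.        ]])}
{'t': 0.05, 'joints': array([-1.31559650e+00,  3.00438364e-01,  1.52158194e+00, -1.33423705e-06,
        1.32070754e+00, -6.66069736e-02]), 'qd': array([-8.04804813e-04, -7.31864647e-04,  1.68518560e-04, -5.26509462e-04,
       -1.29127848e-03, -8.21266362e-05]), 'joint_torque': array([-2.57857710e-04, -5.44956422e+01, -3.62805462e+01, -1.02539066e-04,
        3.08766896e-03,  1.69630692e-05]), 'eef_pos': array([ 0.17389141, -0.52155168,  0.2417389 ]), 'tool_rot': array([-3.14045990e+00, -7.42660825e-05,  3.21807092e-01]), 'ft_force': array([ 0.09382996, -1.2034615 ,  0.06080038]), 'ft_torque': array([0.00484554, 0.0395985 , 0.02055927]), 'finger_force': 0.0, 'grip_width': 0.9976168479680052}
```

View pics/top0.png

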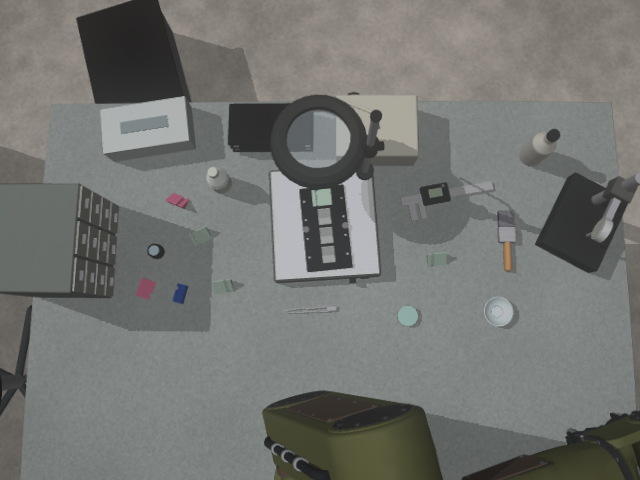

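View pics/scene0.png

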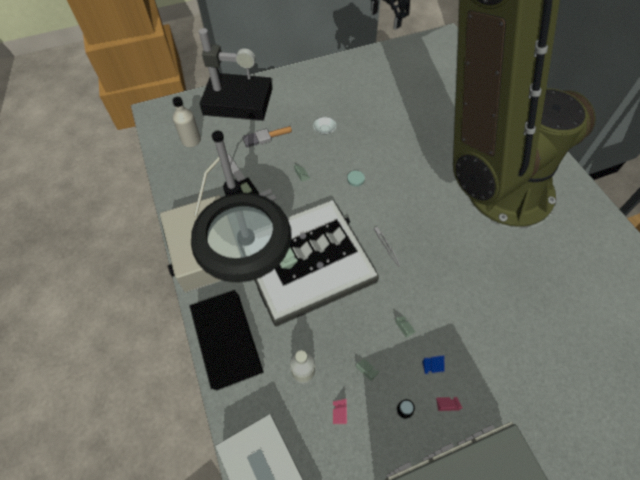

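The top view shows pale-green candidates at (202,236), (223,286) and (437,260), with the sample at (321,197). Possible confusions are pink at (177,200) and (146,289), blue at (180,293) and the green optical flat disc at (408,316). By colour and shape I choose the three pale-green prisms. The next step is a close crop to check them.

Run:
```python
from h import *
s,d=load('top0'); p=d['pixels'][:,:,::-1]
def c(u0,v0,w,h,k): return cv2.resize(p[v0:v0+h,u0:u0+w],None,fx=k,fy=k,interpolation=cv2.INTER_CUBIC)
left=c(264,164,125,125,4.8)[:600,:600]
col=np.vstack([c(182,216,40,40,5),c(205,266,40,40,5),c(418,240,40,40,5)])
cv2.imwrite('pics/m1.png',np.hstack([left,col]))
```

```text
(no output)
```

View pics/m1.png

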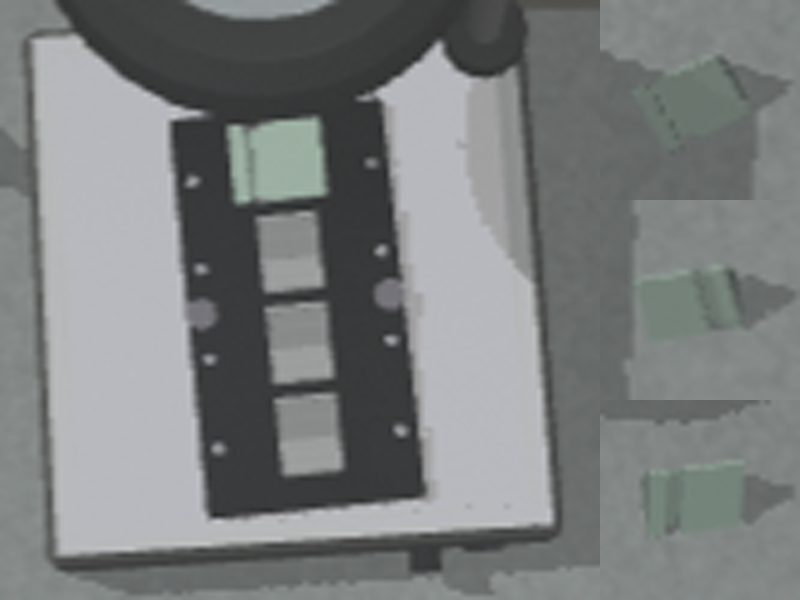

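Crops: (202,236) has its notch at the left and (437,260) at the left, while (223,286) has it at the right, so that one is blank_c. All three are pale green. The nests and tray are clearly visible, turned a few degrees. Next I fit the poses.

```bash
cat > fit.py <<'E'
from h import *
from scipy.optimize import least_squares
def Rz(a): c,s=np.cos(a),np.sin(a); return np.array([[c,-s,0],[s,c,0],[0,0,1]])
def fit(d,L,uv,g):  # L local points (z absolute), yaw about z
    f=lambda p:(pix(d,np.array(L)@Rz(p[2]).T+[p[0],p[1],0])-uv).ravel()
    r=least_squares(f,g); return r.x,np.abs(r.fun).max(),np.sqrt((r.fun**2).mean())
# lying blank, local: +x = horizontal dir of broad normal reversed (away from robot), origin = middle of broad face
BL=np.array([[.015,.023,.03],[.015,-.023,.03],[-.015,-.023,0],[-.015,.023,0]])
E
python3 - <<'E'
from fit import *
s,d=load('top0')
up=lambda a,k,u0,v0:(np.array(a)+.5)/k-.5+[u0,v0]
def rect(cx,hx,hy,z): return [[cx+hx,hy,z],[cx+hx,-hy,z],[cx-hx,-hy,z],[cx-hx,hy,z]]
t=np.array([(172,120),(382,100),(425,495),(210,517)])
n2=[(257,217),(318,211),(326,287),(263,294)];n1=[(264,305),(327,299),(333,378),(271,385)];n0=[(274,398),(338,393),(344,470),(282,476)]
sm=[(227,125),(320,117),(328,197),(235,204)]
g=[.6,0,.08]
print('tray',fit(d,rect(0,.103,.055,.046),up(t,4.8,264,164),g))
L=rect(.023,.0177,.015,.071)+rect(-.023,.0177,.015,.071)+rect(-.069,.0177,.015,.071)
print('nests',fit(d,L,up(n2+n1+n0,4.8,264,164),g))
print('sample',fit(d,rect(.069,.0212,.023,.0742),up(sm,4.8,264,164),g))
lb=[(28,38),(556,535),(55,556)]
print('lb',fit(d,[[.14,.13,.04],[-.14,-.13,.04],[-.14,.13,.04]],up(lb,4.8,264,164),g))
for n,q,o in (('far-left',[(37,95),(122,57),(147,98),(76,147)],(182,216)),('c',[(37,82),(135,66),(142,126),(45,139)],(205,266)),('right',[(45,70),(144,62),(146,127),(50,135)],(418,240))):
    uv=up(q,5,*o); p=at(d,*uv.mean(0),.015); print(n,fit(d,BL,uv,[p[0],p[1],0]))
for n,u,v in (('flat',408,316),('loupe',155,251),('bottle',218,180),('tweez',313,310),('calip jaw',412,208),('brush',506,245)): print(n,at(d,u,v,.01).round(3))
E
```

```text
tray (array([0.60115303, 0.00502134, 0.10409431]), np.float64(0.562168711150349), np.float64(0.42093428758504753))
nests (array([0.60099757, 0.00558144, 0.10152558]), np.float64(1.093346742393578), np.float64(0.5981511212305932))
sample (array([0.60066985, 0.00830851, 0.09231655]), np.float64(0.44693341145043064), np.float64(0.25273924951136245))
lb (array([0.61728411, 0.0083339 , 0.06063363]), np.float64(2.520819048514113), np.float64(1.7468731696831166))
far-left (array([0.58512544, 0.31674441, 0.51257231]), np.float64(2.1603344990116113), np.float64(1.3995674159470546))
c (array([0.45886718, 0.257392  , 0.10195984]), np.float64(1.4091700488964705), np.float64(0.9445496527852066))
right (array([ 0.52723125, -0.2679694 ,  0.12356101]), np.float64(1.1201360904487956), np.float64(0.6124172179430383))
flat [ 0.39  -0.195  0.01 ]
loupe [0.546 0.433 0.01 ]
bottle [0.729 0.28  0.01 ]
tweez [0.403 0.035 0.01 ]
calip jaw [ 0.657 -0.211  0.01 ]
brush [ 0.564 -0.442  0.01 ]
```

{"method": "send_rows", "body": {
  "rows": [
    {"x":0.15,"y":0.25,"z":0.05,"twist":-0.1},
    {"x":0.15,"y":0.25,"z":0.05,"twist":-0.1},
    {"x":0.15,"y":0.25,"z":0.05,"twist":-0.1},
    {"x":0.3,"y":0.52,"z":0.07,"twist":-0.22},
    {"x":0.3,"y":0.52,"z":0.07,"twist":-0.22},
    {"x":0.3,"y":0.52,"z":0.07,"twist":-0.22},
    {"x":0.3,"y":0.52,"z":0.07,"twist":-0.22},
    {"x":0.3,"y":0.52,"z":0.07,"twist":-0.22}
  ]
}}

```text
schema error: expected keys grip, x, y, z, twist
```

{"method": "send_rows", "body": {
  "rows": [
    {"x":0.03,"y":0.08},
    {"x":0.03,"y":0.08},
    {"x":0.03,"y":0.08},
    {"x":0.03,"y":0.08}
  ]
}}

```text
schema error: expected keys grip, x, y, z, twist
```

Run:
```python
from h import *
s,d=save('wrist','w1'); print({k:d[k] for k in d if k!='pixels'}); print(s['eef_pos'],s['tool_rot'],s['qd'].max(),s['joints'])
s,d=load('top0'); print([at(d,318,187,z).round(3) for z in (.215,.235,.255)])
```

```text
{'vfov': 62.788092123820725, 'cx': 317.41662461259773, 'cy': 244.78190364096022, 'k1': -0.03055377210464473, 'hand_eye': array([[-1.03691099e-03, -9.65628733e-01, -2.59923209e-01,
         6.39509577e-02],
       [ 9.99999456e-01, -1.03048738e-03, -1.60979106e-04,
         3.40044557e-04],
       [-1.12401537e-04, -2.59923234e-01,  9.65629276e-01,
        -1.31997316e-01],
       [ 0.00000000e+00,  0.00000000e+00,  0.00000000e+00,
         1.00000000e+00]])}
[ 0.17391422 -0.5215922   0.2417737 ] [-3.14058057e+00 -7.44287496e-05  3.21845261e-01] 0.001441944327117673 [-1.31557839e+00  3.00449625e-01  1.52148506e+00  7.10220646e-06
  1.32067276e+00 -6.66291240e-02]
[array([0.658, 0.019, 0.215]), array([0.653, 0.019, 0.235]), array([0.648, 0.018, 0.255])]
```

View pics/w1.png

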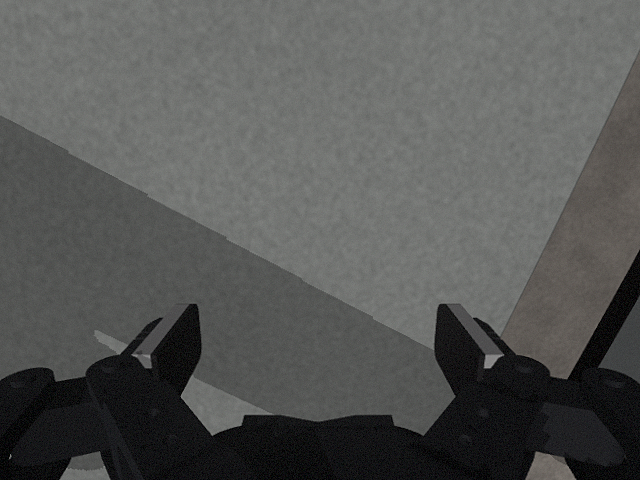

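{"method": "send_rows", "body": {
  "rows": [
    {"grip":0.085,"x":0.15,"y":0.25,"z":0.05,"twist":-0.1},
    {"grip":0.085,"x":0.15,"y":0.25,"z":0.05,"twist":-0.1},
    {"grip":0.085,"x":0.15,"y":0.25,"z":0.05,"twist":-0.1},
    {"grip":0.085,"x":0.3,"y":0.52,"z":0.07,"twist":-0.22},
    {"grip":0.085,"x":0.3,"y":0.52,"z":0.07,"twist":-0.22},
    {"grip":0.085,"x":0.3,"y":0.52,"z":0.07,"twist":-0.22},
    {"grip":0.085,"x":0.3,"y":0.52,"z":0.07,"twist":-0.22},
    {"grip":0.085,"x":0.3,"y":0.52,"z":0.07,"twist":-0.22}
  ]
}}

```text
t: 0.95
eef_pos: [0.3736, -0.1768, 0.2925]
tool_rot: [3.141, -0.0, 0.102]
ft_force: [1.2, -0.5, 0.8]
grip_width: 0.996
finger_force: 0.0
```

{"method": "send_rows", "body": {
  "rows": [
    {"grip":0.085,"x":0.03,"y":0.12,"z":0,"twist":0},
    {"grip":0.085,"x":0.03,"y":0.12,"z":0,"twist":0},
    {"grip":0.085,"x":0.03,"y":0.12,"z":0,"twist":0},
    {"grip":0.085,"x":0.03,"y":0.12,"z":0,"twist":0},
    {"grip":0.085,"x":0.03,"y":0.12,"z":0,"twist":0}
  ]
}}

```text
t: 1.45
eef_pos: [0.403, -0.0587, 0.2921]
tool_rot: [3.142, 0.0, 0.103]
ft_force: [0.1, -0.7, -0.1]
grip_width: 0.992
finger_force: 0.0
```

Run:
```python
from h import *
s,d=save('wrist','w2'); print(s['t'],s['eef_pos'],s['tool_rot'],abs(s['qd']).max(),s['joints'])
```

```text
1.45 [ 0.40304489 -0.05868017  0.29207544] [3.14152569e+00 3.56835408e-04 1.03132016e-01] 0.034823278210125444 [-2.34454506e-01 -6.53525679e-02  1.81214160e+00 -1.84203791e-04
  1.39511814e+00  1.23324202e+00]
```

View pics/w2.png

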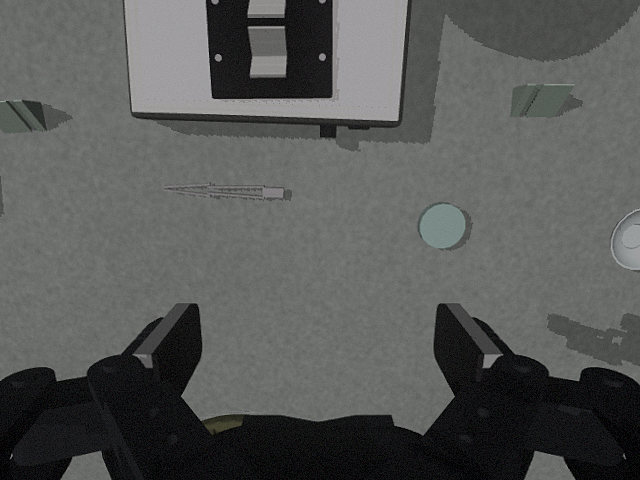

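The wrist view shows nest 0 at (267,52), nest 1 at the top, the c blank at (20,115), the right blank at (541,100), tweezers and flat. The view has to move forward to see the whole tray.

{"method": "send_rows", "body": {
  "rows": [
    {"grip":0.085,"x":0.13,"y":0.09,"z":0.05,"twist":0},
    {"grip":0.085,"x":0.13,"y":0.09,"z":0.05,"twist":0},
    {"grip":0.085,"x":0.13,"y":0.09,"z":0.05,"twist":0},
    {"grip":0.085,"x":0.13,"y":0.09,"z":0.05,"twist":0},
    {"grip":0.085,"x":0.13,"y":0.09,"z":0.05,"twist":0}
  ]
}}

```text
t: 2.0
eef_pos: [0.5344, 0.031, 0.3418]
tool_rot: [-3.142, 0.001, 0.102]
ft_force: [0.6, -0.8, -0.2]
grip_width: 0.995
finger_force: 0.0
```

```bash
cat >> h.py <<'E'
def wv(s,d):
    from scipy.spatial.transform import Rotation as R
    T=np.eye(4); T[:3,:3]=R.from_euler('xyz',s['tool_rot']).as_matrix(); T[:3,3]=s['eef_pos']
    d['view']=np.linalg.inv(T@d['hand_eye']); return d
E
python3 - <<'E'
from h import *
s,d=save('wrist','w3'); print(s['t'],s['eef_pos'],s['tool_rot'],abs(s['qd']).max())
wv(s,d); print(pix(d,[[.624,.0075,.071],[.532,-.002,.071],[.459,.257,.015],[.527,-.268,.015],[.585,.317,.015]]))
p=d['pixels'][:,:,::-1]; f=lambda u,v,w,h,k:cv2.resize(p[v:v+h,u:u+w],None,fx=k,fy=k,interpolation=cv2.INTER_CUBIC)
cv2.imwrite('pics/w3b.png',cv2.resize(p,(800,600)))
E
```

```text
2.0 [0.53439232 0.03097119 0.34177621] [-3.14151727e+00  5.30678411e-04  1.01719296e-01] 0.07830915963539199
[[349.87536163 115.0677692 ]
 [348.2476669  208.60536754]
 [125.15078184 238.95876669]
 [562.48769734 227.05383235]
 [ 70.32447639 126.65547786]]
```

View pics/w3b.png

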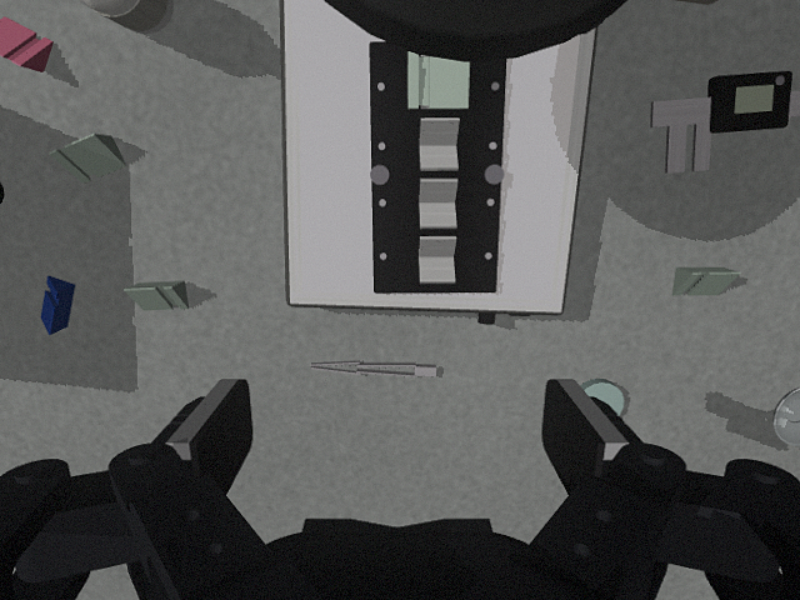

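The picture shows the whole tray, with nests at (439,144), (438,204), (437,260), and the blanks at c (157,296), right (706,282) and far-left (90,157). The lamp rim is just above the sample. I read the corners off enlarged crops.

Run:
```python
from h import *
s,d=load('w3'); p=d['pixels'][:,:,::-1]
c=lambda u,v,w,h,k,W,H:cv2.resize(p[v:v+h,u:u+w],(W,H),interpolation=cv2.INTER_CUBIC)
L=c(290,30,120,210,2.8,336,588)
R=np.vstack([c(80,214,90,49,4,360,196),c(520,202,90,49,4,360,196),c(28,100,90,49,4,360,196)])
cv2.imwrite('pics/m2.png',cv2.convertScaleAbs(np.hstack([L,R]),alpha=1.4))
```

```text
(no output)
```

View pics/m2.png

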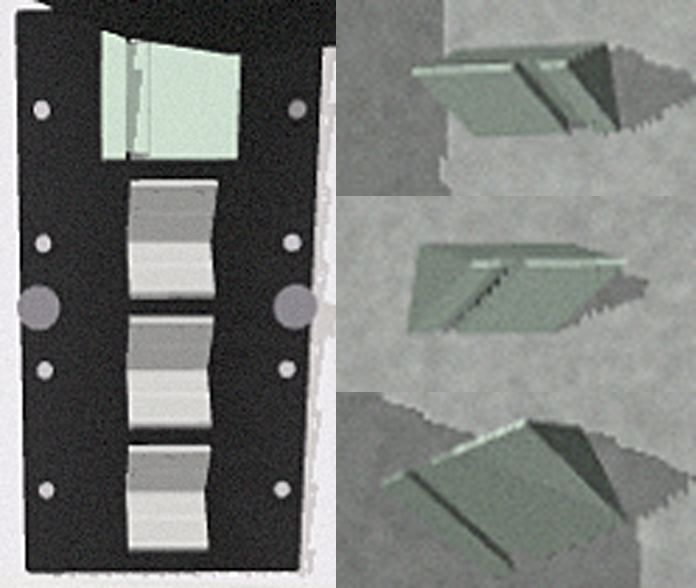

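```bash
cat > m.py <<'E'
from fit import *
s,d=load('w3'); wv(s,d); s0,d0=load('top0')
up=lambda a,k,u0,v0,ox,oy:(np.array(a)-[ox,oy]+.5)/k-.5+[u0,v0]
L=[[.103,.055,.046],[-.103,.055,.046],[-.103,-.055,.046]]; P=[(16,11),(27,570),(297,570)]
for x,q in ((.023,[(129,242),(211,242),(131,181),(217,181),(215,298),(128,298)]),(-.023,[(128,370),(207,370),(129,318),(213,317),(211,427),(130,428)]),(-.069,[(127,490),(204,490),(130,447),(211,446),(209,550),(127,551)])):
    P+=q; L+=[[x,.015,.053],[x,-.015,.053],[x+.0198,.015,.0686],[x+.0198,-.015,.0686],[x-.0198,-.015,.0686],[x-.0198,.015,.0686]]
P+=[(102,159),(239,159)]; L+=[[.0478,.023,.0742],[.0478,-.023,.0742]]
uv=up(P,2.8,290,30,0,0); T,a,b=fit(d,L,uv,[.6,0,.1]); print('tray',T,a,b)
f=lambda p:(pix(d,np.array(L)@Rz(p[2]).T+[p[0],p[1],p[3]])-uv).ravel()
r=least_squares(f,[*T,0]); print('with dz',r.x,np.sqrt((r.fun**2).mean())); 
for x in (-.069,-.023,.023): print('nest',Rz(T[2])@[x,0,0]+[T[0],T[1],0])
for n,q,o in (('c',[(413,69),(568,60),(620,130),(470,134)],(80,214,336,0)),('right',[(470,265),(625,262),(558,331),(408,331)],(520,202,336,196)),('farleft',[(385,486),(527,420),(625,520),(515,568)],(28,100,336,392))):
    uv2=up(q,4,*o); g=at(d,*uv2.mean(0),.015); print(n,*fit(d,BL,uv2,[g[0],g[1],.1]))
E
python3 m.py
```

```text
tray [0.6014009  0.00357079 0.10846996] 1.7730634787059216 0.6146968995923392
with dz [ 0.60137296  0.00345386  0.10838436 -0.00150298] 0.5960251700592929
nest [ 0.53280642 -0.00389897  0.        ]
nest [0.57853607 0.00108087 0.        ]
nest [0.62426572 0.00606071 0.        ]
c [0.45953436 0.2567692  0.11617762] 1.5247075549073656 0.8565965008749681
right [ 0.52686506 -0.27010707  0.14511984] 1.7978320033976445 1.0683527437800269
farleft [0.58493786 0.31474756 0.48600397] 3.4847624321011494 2.0720528642069187
```

Both cameras agree to about 1 mm. The tool only goes up, down and twists, so I pinch each blank by its end faces near the upper edge. Lowered into the V, the low edge then meets a wall and the blank pivots flush. I begin with blank c into nest 2: it needs the half turn, which also puts the camera on the robot's side, away from the lamp.

{"method": "send_rows", "body": {
  "newtons": 20,
  "rows": [
    {"grip":0.085,"x":-0.062,"y":0.2275,"z":-0.2,"twist":0.011},
    {"grip":0.085,"x":-0.062,"y":0.2275,"z":-0.2,"twist":0.011},
    {"grip":0.085,"x":-0.062,"y":0.2275,"z":-0.2,"twist":0.011},
    {"grip":0.085,"x":-0.062,"y":0.2275,"z":-0.2,"twist":0.011},
    {"grip":0.085,"x":-0.062,"y":0.2275,"z":-0.2,"twist":0.011},
    {"grip":0.085,"x":-0.062,"y":0.2275,"z":-0.2,"twist":0.011},
    {"grip":0.085,"x":-0.062,"y":0.2275,"z":-0.2,"twist":0.011},
    {"grip":0.085,"x":-0.062,"y":0.2275,"z":-0.2,"twist":0.011}
  ]
}}

```text
t: 2.85
eef_pos: [0.4705, 0.258, 0.1413]
tool_rot: [3.141, 0.002, 0.113]
ft_force: [-0.3, -1.8, 0.3]
grip_width: 1.002
finger_force: 0.0
```

Run:
```python
from fit import *
s,d=save('wrist','w4'); wv(s,d); print(s['eef_pos'],s['tool_rot'],abs(s['qd']).max())
uv=pix(d,BL@Rz(.113).T+[.4595,.257,0]); print(uv)
p=d['pixels'][:,:,::-1].copy()
for a in uv: cv2.drawMarker(p,tuple(int(round(i)) for i in a),(0,0,255),cv2.MARKER_CROSS,7,1)
cv2.imwrite('pics/w4b.png',p)
```

```text
[0.47045548 0.25798766 0.14132936] [3.14080112e+00 1.97856039e-03 1.13157413e-01] 0.03814187701881854
[[279.75740215 236.2519092 ]
 [351.9546241  236.17661092]
 [347.53417438 266.1501561 ]
 [284.58718351 266.2171793 ]]
```

View pics/w4b.png

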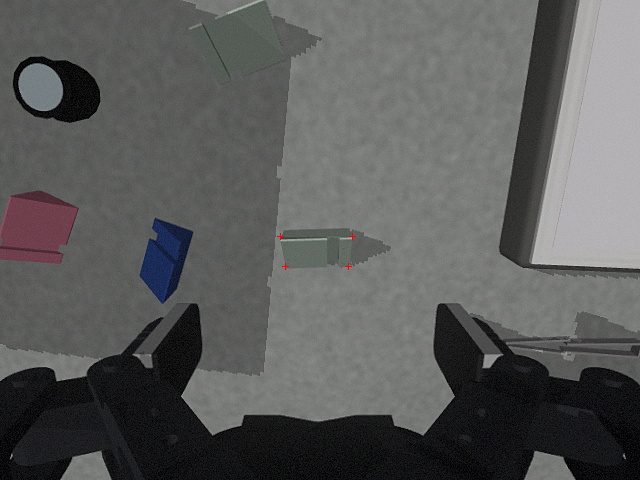

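The picture shows blank c at (317,251), notch at its right, and the projected corners fall on it within about a pixel. So I go down and grip.

{"method": "send_rows", "body": {
  "newtons": 20,
  "rows": [
    {"grip":0.085,"x":0.002,"y":0.0005,"z":-0.05,"twist":0},
    {"grip":0.085,"x":0.002,"y":0.0005,"z":-0.1,"twist":0},
    {"grip":0.085,"x":0.002,"y":0.0005,"z":-0.1188,"twist":0},
    {"grip":0.085,"x":0.002,"y":0.0005,"z":-0.1188,"twist":0},
    {"grip":0.03,"x":0.002,"y":0.0005,"z":-0.1188,"twist":0},
    {"grip":0.03,"x":0.002,"y":0.0005,"z":-0.1188,"twist":0},
    {"grip":0.03,"x":0.002,"y":0.0005,"z":-0.1188,"twist":0},
    {"grip":0.03,"x":0.002,"y":0.0005,"z":-0.1188,"twist":0}
  ]
}}

```text
t: 3.7
eef_pos: [0.4742, 0.2594, 0.0254]
tool_rot: [-3.141, -0.003, 0.113]
ft_force: [-0.1, -3.0, 9.2]
grip_width: 0.527
finger_force: 19.3
```

{"method": "send_rows", "body": {
  "rows": [
    {"grip":0.03,"x":0,"y":0,"z":0,"twist":0},
    {"grip":0.03,"x":0,"y":0,"z":0,"twist":0},
    {"grip":0.03,"x":0,"y":0,"z":0,"twist":0}
  ]
}}

```text
t: 4.0
eef_pos: [0.4743, 0.2594, 0.0254]
tool_rot: [-3.141, -0.003, 0.113]
ft_force: [-0.5, -2.7, 8.2]
grip_width: 0.527
finger_force: 19.3
```

{"method": "send_rows", "body": {
  "rows": [
    {"grip":0.03,"x":0,"y":0,"z":0.01,"twist":0},
    {"grip":0.03,"x":0,"y":0,"z":0.03,"twist":0},
    {"grip":0.03,"x":0,"y":0,"z":0.07,"twist":0.1},
    {"grip":0.03,"x":0,"y":0,"z":0.11,"twist":0.24},
    {"grip":0.03,"x":0,"y":0,"z":0.15,"twist":0.38},
    {"grip":0.03,"x":0,"y":0,"z":0.15,"twist":0.52},
    {"grip":0.03,"x":0,"y":0,"z":0.15,"twist":0.66},
    {"grip":0.03,"x":0,"y":0,"z":0.15,"twist":0.8}
  ]
}}

```text
t: 4.8
eef_pos: [0.4731, 0.2592, 0.1749]
tool_rot: [3.141, -0.002, 0.919]
ft_force: [-0.6, -0.5, -1.0]
grip_width: 0.529
finger_force: 20.8
```

{"method": "send_rows", "body": {
  "rows": [
    {"grip":0.03,"x":0,"y":0,"z":0,"twist":0.14},
    {"grip":0.03,"x":0,"y":0,"z":0,"twist":0.28},
    {"grip":0.03,"x":0,"y":0,"z":0,"twist":0.42},
    {"grip":0.03,"x":0,"y":0,"z":0,"twist":0.56},
    {"grip":0.03,"x":0.03,"y":-0.04,"z":0,"twist":0.7},
    {"grip":0.03,"x":0.05,"y":-0.08,"z":0,"twist":0.84},
    {"grip":0.03,"x":0.07,"y":-0.12,"z":0,"twist":0.98},
    {"grip":0.03,"x":0.09,"y":-0.15,"z":0,"twist":1.12}
  ]
}}

```text
t: 5.6
eef_pos: [0.5637, 0.1071, 0.1747]
tool_rot: [3.14, 0.0, 2.038]
ft_force: [0.4, 0.2, -0.7]
grip_width: 0.529
finger_force: 20.8
```

{"method": "send_rows", "body": {
  "rows": [
    {"grip":0.03,"x":0,"y":-0.03,"z":0,"twist":0.14},
    {"grip":0.03,"x":0.01,"y":-0.06,"z":0,"twist":0.28},
    {"grip":0.03,"x":0.02,"y":-0.08,"z":0,"twist":0.42},
    {"grip":0.03,"x":0.03,"y":-0.1,"z":0,"twist":0.56},
    {"grip":0.03,"x":0.035,"y":-0.104,"z":0,"twist":0.7},
    {"grip":0.03,"x":0.035,"y":-0.104,"z":0,"twist":0.84},
    {"grip":0.03,"x":0.035,"y":-0.104,"z":0,"twist":0.98},
    {"grip":0.03,"x":0.035,"y":-0.104,"z":0,"twist":1.12}
  ]
}}

```text
t: 6.4
eef_pos: [0.5981, 0.0052, 0.1746]
tool_rot: [-3.142, 0.001, -3.125]
ft_force: [0.3, -0.5, -0.8]
grip_width: 0.527
finger_force: 20.8
```

Run:
```python
from h import *
s=state(); print(s['t'],s['eef_pos'],s['tool_rot'],s['joints'],s['finger_force'],s['grip_width'])
```

```text
6.4 [0.59807253 0.00516535 0.17457447] [-3.14158759e+00  9.09768390e-04 -3.12464443e+00] [-5.26189033e-02  4.65534458e-01  1.45530101e+00  6.19624926e-05
  1.21984926e+00 -1.64038472e+00] 20.807427731127177 0.5266160711476349
```

{"method": "send_rows", "body": {
  "rows": [
    {"grip":0.03,"x":0.0107,"y":-0.0004,"z":0,"twist":0.09},
    {"grip":0.03,"x":0.0107,"y":-0.0004,"z":-0.03,"twist":0.09},
    {"grip":0.03,"x":0.0107,"y":-0.0004,"z":-0.06,"twist":0.09},
    {"grip":0.03,"x":0.0107,"y":-0.0004,"z":-0.072,"twist":0.09},
    {"grip":0.03,"x":0.0107,"y":-0.0004,"z":-0.072,"twist":0.09}
  ]
}}

```text
t: 6.9
eef_pos: [0.6082, 0.0048, 0.1008]
tool_rot: [3.141, -0.002, -3.04]
ft_force: [-0.2, -0.3, 0.6]
grip_width: 0.525
finger_force: 20.8
```

Run:
```python
from fit import *
s,d=save('wrist','w5'); wv(s,d); print(s['t'],s['eef_pos'],s['tool_rot'])
s2,d2=save('scene','s5')
p=d['pixels'][:,:,::-1]; q=d2['pixels'][150:310,150:390,::-1]
cv2.imwrite('pics/m3.png',np.vstack([p[60:360,40:600],cv2.resize(q,None,fx=2.333,fy=2.333,interpolation=cv2.INTER_CUBIC)[60:360,:560]]))
```

```text
6.9 [0.60824953 0.00484801 0.10076165] [ 3.14118386e+00 -2.14502357e-03 -3.04040638e+00]
```

View pics/m3.png

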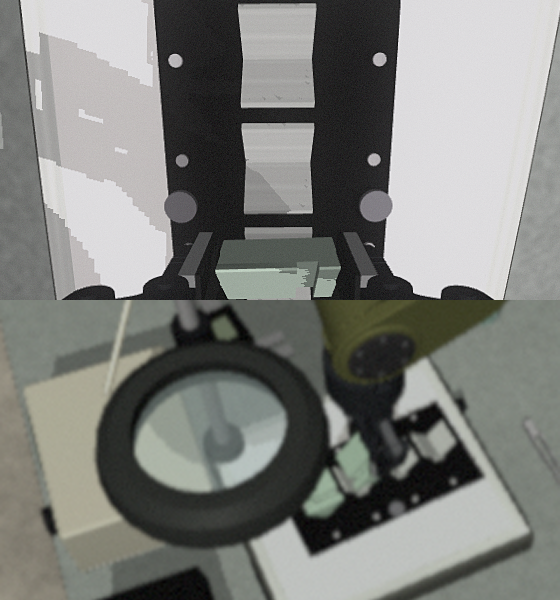

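The picture shows c held level and lined up with the nest column (blank centre u≈277, nests u≈277) with its notch at the robot's left. The lamp rim stands clear of the gripper. I lower it slowly.

{"method": "send_rows", "body": {
  "rows": [
    {"grip":0.03,"x":0.0005,"y":0,"z":-0.004,"twist":0},
    {"grip":0.03,"x":0.0005,"y":0,"z":-0.007,"twist":0},
    {"grip":0.03,"x":0.0005,"y":0,"z":-0.009,"twist":0},
    {"grip":0.03,"x":0.0005,"y":0,"z":-0.011,"twist":0},
    {"grip":0.03,"x":0.0005,"y":0,"z":-0.013,"twist":0}
  ]
}}

```text
t: 7.5
eef_pos: [0.6113, 0.0049, 0.0908]
tool_rot: [-3.141, 0.006, -3.04]
ft_force: [5.6, 1.2, 17.2]
grip_width: 0.525
finger_force: 22.1
```

{"method": "send_rows", "body": {
  "rows": [
    {"grip":0.03,"x":0,"y":0,"z":-0.001,"twist":0},
    {"grip":0.03,"x":0,"y":0,"z":-0.002,"twist":0},
    {"grip":0.03,"x":0,"y":0,"z":-0.003,"twist":0},
    {"grip":0.03,"x":0,"y":0,"z":-0.004,"twist":0}
  ]
}}

```text
t: 7.9
eef_pos: [0.6118, 0.0049, 0.0887]
tool_rot: [-3.141, 0.008, -3.04]
ft_force: [-3.6, 3.6, 33.6]
grip_width: 0.527
finger_force: 24.9
```

Run:
```python
from fit import *
s,d=save('wrist','w6'); s5,d5=load('w5'); print(s['eef_pos'],s['ft_force'],s['ft_torque'],s5['ft_torque'])
for D in (d5,d):
    for u in (275,300,330): print(u,D['pixels'][280:404:4,u-2:u+3,1].mean(1).astype(int).tolist())
```

```text
[0.61177401 0.00492679 0.08874026] [-3.56440123  3.6099576  33.64584508] [0.91067015 0.39252441 0.07953731] [0.02905628 0.00112153 0.0358287 ]
275 [31, 31, 27, 25, 25, 86, 87, 88, 87, 86, 89, 70, 70, 168, 170, 170, 169, 170, 170, 170, 15, 28, 29, 30, 29, 29, 148, 192, 182, 172, 170]
300 [29, 26, 143, 141, 121, 83, 88, 89, 88, 87, 89, 80, 135, 168, 169, 171, 170, 170, 170, 172, 144, 170, 33, 33, 81, 143, 153, 203, 201, 201, 202]
330 [33, 33, 147, 143, 121, 88, 90, 88, 90, 89, 90, 85, 153, 111, 169, 169, 169, 170, 171, 172, 147, 176, 32, 34, 96, 141, 156, 202, 201, 202, 202]
275 [32, 27, 21, 24, 28, 27, 89, 85, 88, 87, 86, 82, 74, 199, 184, 184, 182, 182, 182, 183, 182, 126, 33, 33, 32, 31, 30, 33, 170, 210, 211]
300 [31, 25, 18, 148, 136, 126, 87, 89, 89, 89, 86, 82, 67, 182, 183, 183, 183, 182, 183, 183, 182, 166, 160, 195, 36, 31, 97, 149, 161, 213, 211]
330 [32, 33, 20, 147, 132, 129, 88, 87, 89, 88, 88, 87, 124, 123, 185, 183, 183, 182, 183, 183, 185, 166, 165, 196, 36, 34, 95, 149, 158, 211, 211]
```

{"method": "send_rows", "body": {
  "rows": [
    {"grip":0.03,"x":0.001,"y":0,"z":0,"twist":0},
    {"grip":0.03,"x":0.002,"y":0,"z":-0.001,"twist":0},
    {"grip":0.03,"x":0.002,"y":0,"z":-0.002,"twist":0},
    {"grip":0.03,"x":0.002,"y":0,"z":-0.003,"twist":0}
  ]
}}

```text
t: 8.35
eef_pos: [0.6133, 0.0052, 0.086]
tool_rot: [-3.141, 0.007, -3.04]
ft_force: [-11.8, 4.0, 42.9]
grip_width: 0.529
finger_force: 31.4
```

```bash
cat > prof.py <<'E'
from fit import *
import sys
s,d=save('wrist',sys.argv[1]); print(s['t'],s['eef_pos'],s['tool_rot'],s['ft_force'],s['finger_force'],s['grip_width'])
for u in (275,300): print(u,d['pixels'][280:404:3,u-2:u+3,1].mean(1).astype(int).tolist())
E
python3 prof.py w7
```

```text
8.35 [0.61329598 0.00516768 0.0860493 ] [-3.14112297  0.00675621 -3.04006727] [-11.78399432   4.04976337  42.91843084] 31.40076648077752 0.5289268314147019
275 [28, 32, 26, 30, 28, 29, 30, 22, 90, 88, 86, 88, 89, 87, 89, 76, 179, 193, 185, 184, 185, 186, 187, 184, 187, 184, 187, 185, 196, 31, 28, 36, 30, 32, 30, 34, 32, 14, 164, 211, 211, 212]
300 [27, 29, 31, 146, 151, 139, 128, 124, 87, 87, 88, 88, 88, 89, 89, 81, 216, 187, 184, 187, 186, 185, 185, 187, 186, 185, 185, 186, 171, 160, 170, 198, 36, 38, 47, 95, 151, 151, 164, 214, 213, 212]
```

```bash
cat > al.py <<'E'
from fit import *
import sys
# solve alpha,Rx,Rz (nest frame, mm above V bottom) from rows of R,Q,P edges at column u
def solve(s,d,u,rows,N=(.6242,.0065),yaw=.107):
    wv(s,d)
    def f(p):
        a,x,z=p; c,q=np.cos(a),np.sin(a)
        loc=np.array([[x,z],[x-.03*q,z+.03*c],[x+.03*c,z+.03*q]])
        P=np.array([Rz(yaw)@[l[0],0,0]+[N[0],N[1],.053+l[1]] for l in loc]); return pix(d,P)[:,1]-rows
    r=least_squares(f,[.1,-.012,.015],x_scale=[.1,.01,.01]); return np.degrees(r.x[0]),r.x[1:]*1e3,r.cost
for n,rows in (('w5',(299,330,358)),('w6',(303,330,366)),('w7',(303.5,326.5,366))):
    s,d=load(n); print(n,solve(s,d,300,np.array(rows)))
E
python3 al.py
```

```text
w5 (np.float64(0.05839232708627857), array([-13.68031308,  14.79437313]), np.float64(8.077935669463161e-26))
w6 (np.float64(5.057489722076084), array([-10.08703102,   7.79418511]), np.float64(1.454028420503369e-25))
w7 (np.float64(7.39383169961931), array([-6.28661522,  0.47734749]), np.float64(5.654554968624213e-26))
```

{"method": "send_rows", "body": {
  "rows": [
    {"grip":0.043,"x":0,"y":0,"z":0,"twist":0},
    {"grip":0.043,"x":0,"y":0,"z":0,"twist":0}
  ]
}}

```text
t: 8.6
eef_pos: [0.6133, 0.0052, 0.086]
tool_rot: [-3.141, 0.007, -3.04]
ft_force: [-9.2, 1.8, 35.4]
grip_width: 0.528
finger_force: 30.7
```

{"method": "send_rows", "body": {
  "rows": [
    {"grip":0.045,"x":0,"y":0,"z":0,"twist":0},
    {"grip":0.045,"x":0,"y":0,"z":0,"twist":0}
  ]
}}

```text
t: 8.8
eef_pos: [0.6133, 0.0052, 0.086]
tool_rot: [-3.141, 0.007, -3.04]
ft_force: [-10.8, 2.3, 34.8]
grip_width: 0.531
finger_force: 28.8
```

{"method": "send_rows", "body": {
  "rows": [
    {"grip":0.046,"x":0,"y":0,"z":0,"twist":0},
    {"grip":0.046,"x":0,"y":0,"z":0,"twist":0}
  ]
}}

```text
t: 9.0
eef_pos: [0.6116, 0.0049, 0.082]
tool_rot: [-3.141, 0.001, -3.04]
ft_force: [0.6, -0.2, 0.0]
grip_width: 0.544
finger_force: 0.5
```

```bash
python3 prof.py w8
```

```text
9.0 [0.61155693 0.00487199 0.08196117] [-3.14146326e+00  1.01855599e-03 -3.04032664e+00] [ 0.57379975 -0.24795974  0.03805557] 0.529282962624833 0.5439811585315033
275 [30, 28, 29, 28, 30, 30, 28, 28, 26, 26, 33, 86, 84, 86, 86, 88, 85, 77, 79, 221, 191, 191, 192, 191, 191, 191, 191, 190, 191, 192, 190, 192, 90, 31, 35, 29, 30, 33, 31, 30, 27, 158]
300 [138, 30, 31, 29, 29, 18, 156, 153, 133, 132, 125, 87, 87, 86, 86, 86, 87, 82, 79, 160, 192, 192, 190, 191, 192, 192, 191, 190, 191, 192, 192, 193, 150, 170, 192, 31, 37, 52, 97, 158, 152, 162]
```

{"method": "send_rows", "body": {
  "rows": [
    {"grip":0.0456,"x":0,"y":0,"z":0,"twist":0},
    {"grip":0.0456,"x":0,"y":0,"z":0,"twist":0}
  ]
}}

```text
t: 9.25
eef_pos: [0.6114, 0.0048, 0.0814]
tool_rot: [3.142, 0.0, -3.04]
ft_force: [0.1, 0.2, 3.6]
grip_width: 0.534
finger_force: 8.4
```

{"method": "send_rows", "body": {
  "rows": [
    {"grip":0.0456,"x":0,"y":0,"z":-0.001,"twist":0},
    {"grip":0.0456,"x":0,"y":0,"z":-0.002,"twist":0},
    {"grip":0.0456,"x":0,"y":0,"z":-0.003,"twist":0}
  ]
}}

```text
t: 9.55
eef_pos: [0.6118, 0.0048, 0.0795]
tool_rot: [-3.141, 0.002, -3.04]
ft_force: [-4.1, 1.5, 14.4]
grip_width: 0.542
finger_force: 10.0
```

```bash
python3 prof.py w9
```

```text
9.55 [0.61181247 0.00483222 0.07952154] [-3.14142002e+00  1.51816651e-03 -3.04036906e+00] [-4.1139046   1.48358056 14.3622163 ] 9.973655281660001 0.541735071491178
275 [31, 28, 27, 29, 30, 29, 32, 28, 32, 30, 30, 85, 84, 86, 86, 83, 84, 85, 76, 145, 214, 195, 195, 194, 195, 197, 195, 196, 196, 195, 195, 195, 197, 193, 36, 33, 32, 35, 33, 28, 29, 27]
300 [136, 73, 31, 35, 34, 30, 74, 153, 154, 133, 134, 90, 84, 84, 86, 84, 87, 86, 78, 121, 214, 195, 195, 194, 196, 197, 196, 195, 196, 195, 195, 194, 196, 158, 172, 196, 30, 35, 77, 101, 151, 152]
```

{"method": "send_rows", "body": {
  "rows": [
    {"grip":0.0459,"x":0,"y":0,"z":-0.001,"twist":0},
    {"grip":0.0459,"x":0,"y":0,"z":-0.002,"twist":0},
    {"grip":0.0459,"x":0,"y":0,"z":-0.003,"twist":0},
    {"grip":0.0459,"x":0,"y":0,"z":-0.004,"twist":0}
  ]
}}

```text
t: 10.0
eef_pos: [0.6115, 0.0048, 0.0746]
tool_rot: [-3.142, 0.001, -3.04]
ft_force: [-0.4, 0.8, 7.2]
grip_width: 0.538
finger_force: 4.3
```

```bash
python3 prof.py w10
python3 - <<'E'
from fit import *
s,d=load('w3'); print(d['pixels'][50:80,370,1].tolist()) 
s,d=load('w10'); wv(s,d)
# predicted rows for seated blank: R, Q(near), P(far)
for a in (10,20,30,45):
    a=np.radians(a);c,q=np.cos(a),np.sin(a);A=15*(c-q)
    loc=np.array([[-A,A],[-A-30*q,A+30*c],[-A+30*c,A+30*q]])/1e3
    print(np.degrees(a),[pix(d,Rz(.107)@[l[0],0,0]+[.6242,.0065,.053+l[1]])[0].round(0).tolist() for l in loc])
E
```

```text
10.0 [0.61153627 0.00479431 0.074628  ] [-3.14152543e+00  5.40976413e-04 -3.04043322e+00] [-0.44620625  0.81848909  7.20797902] 4.32162371652673 0.5380912659579805
275 [29, 27, 25, 26, 31, 28, 29, 28, 29, 28, 28, 30, 28, 85, 85, 85, 84, 85, 85, 86, 79, 76, 223, 195, 198, 199, 198, 199, 198, 199, 199, 197, 198, 199, 197, 201, 41, 32, 32, 30, 33, 29]
300 [153, 153, 135, 29, 34, 31, 32, 33, 113, 155, 156, 138, 135, 93, 85, 86, 85, 85, 89, 86, 81, 80, 170, 201, 198, 198, 200, 200, 198, 200, 199, 199, 198, 200, 200, 201, 169, 175, 129, 36, 34, 104]
[166, 163, 161, 156, 156, 161, 157, 158, 158, 161, 155, 160, 157, 160, 161, 157, 160, 157, 158, 159, 155, 155, 162, 159, 160, 157, 160, 158, 157, 160]
10.0 [[320.0, 318.0], [321.0, 344.0], [321.0, 391.0]]
20.0 [[320.0, 322.0], [321.0, 332.0], [321.0, 398.0]]
29.999999999999996 [[320.0, 326.0], [321.0, 321.0], [321.0, 403.0]]
45.0 [[320.0, 332.0], [320.0, 306.0], [321.0, 406.0]]
```

{"method": "send_rows", "body": {
  "rows": [
    {"grip":0.055,"x":0,"y":0,"z":0,"twist":0},
    {"grip":0.055,"x":0,"y":0,"z":0,"twist":0},
    {"grip":0.055,"x":0,"y":0,"z":0.01,"twist":0},
    {"grip":0.055,"x":0,"y":0,"z":0.021,"twist":0},
    {"grip":0.055,"x":0,"y":0,"z":0.021,"twist":0}
  ]
}}

```text
t: 10.55
eef_pos: [0.6122, 0.0047, 0.0977]
tool_rot: [-3.141, 0.003, -3.04]
ft_force: [0.3, 0.4, -0.5]
grip_width: 0.644
finger_force: 0.0
```

```bash
python3 prof.py w11
python3 - <<'E'
from fit import *
s,d=load('w11'); wv(s,d)
for a in (0,5,10,15,20):
    a=np.radians(a);c,q=np.cos(a),np.sin(a);A=15*(c-q)
    loc=np.array([[-A,A],[-A-30*q,A+30*c],[-A+30*c,A+30*q]])/1e3
    print(np.degrees(a),[pix(d,Rz(.107)@[l[0],0,0]+[.6242,.0065,.053+l[1]])[0].round(0).tolist() for l in loc])
E
```

```text
10.55 [0.61223138 0.00471791 0.0976817 ] [-3.14107794  0.00319372 -3.04043799] [ 0.25994147  0.40798236 -0.54251599] 0.0 0.6440575580244925
275 [26, 27, 27, 23, 26, 77, 77, 77, 80, 78, 69, 204, 185, 184, 184, 184, 184, 183, 184, 183, 183, 182, 184, 184, 184, 206, 31, 30, 30, 34, 36, 29, 30, 123, 191, 185, 177, 174, 167, 163, 159, 150]
300 [11, 144, 145, 127, 125, 86, 79, 79, 80, 80, 73, 203, 184, 185, 184, 183, 183, 186, 185, 184, 184, 185, 183, 185, 182, 174, 161, 192, 34, 38, 34, 104, 145, 154, 211, 206, 206, 206, 204, 207, 206, 205]
0.0 [[320.0, 290.0], [321.0, 321.0], [321.0, 351.0]]
5.0 [[320.0, 292.0], [321.0, 316.0], [321.0, 355.0]]
10.0 [[320.0, 294.0], [321.0, 311.0], [321.0, 359.0]]
14.999999999999998 [[320.0, 296.0], [321.0, 307.0], [321.0, 362.0]]
20.0 [[320.0, 298.0], [321.0, 302.0], [321.0, 364.0]]
```

{"method": "send_rows", "body": {
  "newtons": 20,
  "rows": [
    {"grip":0.055,"x":0,"y":0,"z":-0.002,"twist":0},
    {"grip":0.04,"x":0,"y":0,"z":-0.002,"twist":0},
    {"grip":0.04,"x":0,"y":0,"z":-0.002,"twist":0},
    {"grip":0.04,"x":0,"y":0,"z":-0.002,"twist":0},
    {"grip":0.04,"x":0,"y":0,"z":0.002,"twist":0},
    {"grip":0.04,"x":0,"y":0,"z":0.005,"twist":0},
    {"grip":0.04,"x":0.002,"y":0,"z":0.005,"twist":0},
    {"grip":0.04,"x":0.002,"y":0,"z":0.005,"twist":0}
  ]
}}

```text
t: 11.4
eef_pos: [0.6136, 0.0048, 0.1006]
tool_rot: [-3.142, 0.001, -3.04]
ft_force: [0.2, 0.1, -0.4]
grip_width: 0.522
finger_force: 20.5
```

```bash
python3 prof.py w12
```

```text
11.4 [0.61361991 0.00478198 0.10055868] [-3.14151270e+00  5.20332047e-04 -3.04040973e+00] [ 0.1602634   0.10396157 -0.3878761 ] 20.533901569538102 0.5220521685665948
275 [30, 29, 24, 25, 25, 27, 29, 30, 78, 77, 73, 78, 77, 69, 202, 177, 178, 177, 178, 180, 179, 178, 177, 175, 180, 179, 178, 179, 40, 34, 29, 104, 160, 145, 145, 144, 137, 130, 129, 125, 120, 115]
300 [138, 124, 119, 119, 120, 122, 119, 106, 76, 78, 75, 77, 78, 69, 201, 178, 179, 178, 177, 177, 179, 178, 178, 178, 178, 179, 180, 178, 45, 82, 141, 150, 205, 200, 198, 200, 200, 199, 200, 198, 199, 199]
```

{"method": "send_rows", "body": {
  "rows": [
    {"grip":0.0452,"x":0,"y":0,"z":0,"twist":0},
    {"grip":0.0452,"x":0,"y":0,"z":-0.003,"twist":0}
  ]
}}

```text
t: 11.65
eef_pos: [0.6135, 0.0048, 0.0975]
tool_rot: [-3.141, 0.001, -3.04]
ft_force: [-0.3, -0.1, 0.1]
grip_width: 0.533
finger_force: 13.2
```

{"method": "send_rows", "body": {
  "rows": [
    {"grip":0.0452,"x":0,"y":0,"z":-0.002,"twist":0},
    {"grip":0.0452,"x":-0.0005,"y":0,"z":-0.004,"twist":0},
    {"grip":0.0452,"x":-0.001,"y":0,"z":-0.006,"twist":0}
  ]
}}

```text
t: 11.95
eef_pos: [0.6119, 0.0047, 0.0914]
tool_rot: [-3.142, -0.001, -3.04]
ft_force: [-5.3, -1.1, 4.5]
grip_width: 0.53
finger_force: 14.0
```

```bash
python3 prof.py w13
```

```text
11.95 [0.61194872 0.0047088  0.09135673] [-3.14152018e+00 -9.85630144e-04 -3.04039216e+00] [-5.28268239 -1.12695206  4.49371341] 13.995654882033932 0.529879626554785
275 [28, 31, 33, 29, 29, 32, 34, 31, 28, 73, 70, 71, 60, 212, 194, 194, 192, 193, 193, 192, 193, 194, 192, 194, 194, 194, 193, 194, 192, 195, 201, 30, 33, 32, 31, 35, 111, 195, 206, 208, 207, 207]
300 [33, 30, 19, 148, 145, 128, 124, 125, 132, 71, 75, 72, 67, 162, 193, 193, 193, 194, 194, 194, 193, 194, 194, 195, 193, 194, 194, 193, 194, 194, 201, 37, 41, 39, 104, 146, 151, 194, 205, 207, 205, 207]
```

It pivots well: the vertical face is shrinking and the broad face is opening up in the wrist image, at only 4.5 N.

{"method": "send_rows", "body": {
  "rows": [
    {"grip":0.0452,"x":-0.0007,"y":0,"z":-0.002,"twist":0},
    {"grip":0.0452,"x":-0.0013,"y":0,"z":-0.004,"twist":0},
    {"grip":0.0452,"x":-0.002,"y":0,"z":-0.006,"twist":0},
    {"grip":0.0452,"x":-0.0025,"y":0,"z":-0.008,"twist":0},
    {"grip":0.0452,"x":-0.003,"y":0,"z":-0.01,"twist":0}
  ]
}}

```text
t: 12.5
eef_pos: [0.6102, 0.0048, 0.0822]
tool_rot: [-3.141, 0.003, -3.04]
ft_force: [1.2, 0.1, 6.5]
grip_width: 0.527
finger_force: 16.1
```

```bash
python3 prof.py w14;python3 - <<'E'
from fit import *
s,d=load('w14'); wv(s,d)
for a in (10,20,30,35,40,45):
    a=np.radians(a);c,q=np.cos(a),np.sin(a);A=15*(c-q)
    loc=np.array([[-A,A],[-A-30*q,A+30*c],[-A+30*c,A+30*q]])/1e3
    print(np.degrees(a),[pix(d,Rz(.107)@[l[0],0,0]+[.6242,.0065,.053+l[1]])[0].round(0).tolist() for l in loc])
E
```

```text
12.5 [0.61024596 0.00478961 0.08223976] [-3.14122624e+00  3.07108637e-03 -3.04041102e+00] [1.19160857 0.10822665 6.48200694] 16.141339035484634 0.5269318643000486
275 [30, 29, 34, 32, 30, 31, 32, 34, 34, 34, 33, 92, 190, 207, 208, 208, 208, 209, 207, 209, 209, 208, 209, 208, 207, 207, 208, 209, 208, 208, 208, 209, 208, 206, 208, 208, 209, 135, 33, 35, 33, 22]
300 [146, 135, 32, 32, 32, 33, 23, 150, 148, 128, 127, 137, 154, 149, 210, 209, 209, 207, 208, 208, 208, 207, 209, 208, 209, 208, 208, 209, 207, 209, 209, 210, 207, 207, 209, 209, 209, 139, 104, 91, 149, 149]
10.0 [[320.0, 313.0], [320.0, 336.0], [320.0, 382.0]]
20.0 [[320.0, 317.0], [320.0, 325.0], [320.0, 389.0]]
29.999999999999996 [[320.0, 320.0], [320.0, 315.0], [320.0, 393.0]]
35.0 [[320.0, 322.0], [320.0, 310.0], [320.0, 395.0]]
40.0 [[320.0, 324.0], [320.0, 305.0], [320.0, 396.0]]
45.0 [[320.0, 326.0], [320.0, 301.0], [320.0, 396.0]]
```

{"method": "send_rows", "body": {
  "rows": [
    {"grip":0.0452,"x":-0.0005,"y":0,"z":-0.002,"twist":0},
    {"grip":0.0452,"x":-0.001,"y":0,"z":-0.004,"twist":0},
    {"grip":0.0452,"x":-0.001,"y":0,"z":-0.006,"twist":0},
    {"grip":0.0452,"x":-0.001,"y":0,"z":-0.007,"twist":0}
  ]
}}

```text
t: 12.95
eef_pos: [0.6091, 0.0048, 0.0749]
tool_rot: [-3.141, 0.003, -3.04]
ft_force: [-0.4, 0.3, 6.5]
grip_width: 0.537
finger_force: 16.7
```

```bash
cat > seat.py <<'E'
from fit import *
import sys
s,d=load(sys.argv[1]); wv(s,d); N=np.array(eval(sys.argv[2])); m=float(sys.argv[3]) if len(sys.argv)>3 else 1
for a in (0,15,30,35,40,45):
    a=np.radians(a);c,q=np.cos(a),np.sin(a);A=15*(c-q)
    loc=np.array([[-A,A],[-A-30*q,A+30*c],[-A+30*c,A+30*q]])/1e3
    print(round(np.degrees(a)),[round(pix(d,Rz(.107)@[m*l[0],0,0]+[N[0],N[1],.053+l[1]])[0,1],1) for l in loc])
E
python3 prof.py w15; python3 seat.py w15 '(.6242,.0065)'
```

```text
12.95 [0.60911937 0.00483764 0.07491045] [-3.14133152e+00  2.52404530e-03 -3.04037030e+00] [-0.41102067  0.28286817  6.52704978] 16.657301759460097 0.537232456322148
275 [30, 28, 31, 26, 33, 27, 35, 32, 35, 35, 37, 15, 155, 213, 212, 212, 214, 213, 216, 213, 214, 213, 213, 213, 214, 214, 214, 214, 213, 214, 214, 213, 214, 215, 214, 213, 215, 211, 213, 213, 213, 212]
300 [152, 152, 146, 146, 130, 30, 35, 37, 38, 38, 149, 153, 138, 158, 216, 215, 214, 215, 216, 214, 217, 215, 215, 215, 214, 215, 215, 215, 216, 215, 216, 215, 214, 215, 214, 214, 215, 213, 215, 213, 214, 214]
0 [np.float64(320.1), np.float64(362.9), np.float64(387.1)]
15 [np.float64(325.2), np.float64(344.5), np.float64(399.5)]
30 [np.float64(330.7), np.float64(327.0), np.float64(407.4)]
35 [np.float64(332.5), np.float64(321.7), np.float64(408.9)]
40 [np.float64(334.4), np.float64(316.8), np.float64(409.8)]
45 [np.float64(336.2), np.float64(312.2), np.float64(410.1)]
```

{"method": "send_rows", "body": {
  "rows": [
    {"grip":0.0452,"x":0,"y":0,"z":-0.001,"twist":0},
    {"grip":0.0452,"x":0,"y":0,"z":-0.002,"twist":0},
    {"grip":0.0452,"x":0,"y":0,"z":-0.003,"twist":0},
    {"grip":0.0452,"x":0,"y":0,"z":-0.003,"twist":0}
  ]
}}

```text
t: 13.4
eef_pos: [0.6095, 0.0048, 0.0733]
tool_rot: [-3.141, 0.004, -3.04]
ft_force: [-3.6, -0.6, 17.2]
grip_width: 0.529
finger_force: 19.0
```

```bash
python3 prof.py w16; python3 seat.py w16 '(.6242,.0065)'
```

```text
13.4 [0.60948152 0.00483581 0.07334506] [-3.14115108  0.00378651 -3.04034483] [-3.58957353 -0.55785222 17.23669439] 19.037930075169243 0.528830998315287
275 [34, 28, 31, 29, 33, 32, 34, 33, 34, 38, 34, 29, 165, 217, 211, 214, 214, 214, 215, 214, 216, 214, 214, 215, 215, 214, 215, 214, 214, 213, 216, 215, 215, 214, 216, 215, 215, 214, 214, 214, 213, 215]
300 [153, 152, 149, 149, 131, 59, 38, 37, 39, 39, 78, 153, 142, 162, 214, 215, 213, 215, 216, 215, 216, 216, 216, 215, 216, 218, 215, 217, 216, 215, 215, 217, 216, 216, 216, 217, 217, 216, 214, 216, 216, 215]
0 [np.float64(321.0), np.float64(364.8), np.float64(388.6)]
15 [np.float64(326.1), np.float64(346.1), np.float64(401.1)]
30 [np.float64(331.6), np.float64(328.2), np.float64(409.1)]
35 [np.float64(333.5), np.float64(322.8), np.float64(410.7)]
40 [np.float64(335.3), np.float64(317.8), np.float64(411.6)]
45 [np.float64(337.1), np.float64(313.2), np.float64(411.9)]
```

{"method": "send_rows", "body": {
  "rows": [
    {"grip":0.05,"x":0,"y":0,"z":0,"twist":0},
    {"grip":0.06,"x":0,"y":0,"z":0,"twist":0},
    {"grip":0.06,"x":0,"y":0,"z":0.015,"twist":0},
    {"grip":0.06,"x":0,"y":0,"z":0.04,"twist":0},
    {"grip":0.0,"x":0.003,"y":0,"z":0.04,"twist":0},
    {"grip":0.0,"x":0.003,"y":0,"z":0.04,"twist":0},
    {"grip":0.0,"x":0.003,"y":0,"z":0.04,"twist":0},
    {"grip":0.0,"x":0.003,"y":0,"z":0.04,"twist":0}
  ]
}}

```text
t: 14.25
eef_pos: [0.6109, 0.0048, 0.1107]
tool_rot: [3.141, -0.001, -3.04]
ft_force: [0.1, 0.2, -0.1]
grip_width: 0.022
finger_force: 0.0
```

```bash
python3 - <<'E'
from fit import *
s,d=save('wrist','w17'); wv(s,d); print(s['t'],s['eef_pos'],s['grip_width'],s['finger_force'],s['ft_force'])
for u in (270,350): print(u,d['pixels'][250:404:3,u-2:u+3,1].mean(1).astype(int).tolist())
E
python3 seat.py w17 '(.6242,.0065)'; cat pics/../al.py | head -1
```

```text
14.25 [0.6109471  0.00482351 0.11067592] 0.021714655757993532 0.0 [ 0.07516363  0.19330341 -0.10734117]
270 [30, 30, 31, 29, 31, 28, 27, 27, 27, 132, 144, 202, 200, 202, 200, 201, 192, 192, 183, 182, 172, 173, 166, 166, 155, 156, 150, 119, 54, 25, 26, 24, 26, 21, 21, 23, 18, 24, 19, 11, 22, 23, 20, 18, 16, 21, 19, 15, 17, 15, 17, 15]
350 [116, 123, 126, 140, 27, 33, 34, 29, 94, 136, 151, 152, 149, 157, 156, 158, 156, 173, 21, 25, 27, 28, 31, 43, 24, 28, 27, 22, 26, 21, 27, 33, 23, 23, 23, 23, 21, 18, 16, 17, 12, 22, 21, 19, 17, 22, 19, 23, 21, 21, 17, 17]
0 [np.float64(283.0), np.float64(309.6), np.float64(340.1)]
15 [np.float64(288.3), np.float64(296.5), np.float64(349.8)]
30 [np.float64(294.1), np.float64(284.6), np.float64(355.9)]
35 [np.float64(296.1), np.float64(281.1), np.float64(357.1)]
40 [np.float64(298.0), np.float64(277.9), np.float64(357.8)]
45 [np.float64(299.9), np.float64(275.0), np.float64(358.1)]
from fit import *
```

{"method": "send_rows", "body": {
  "rows": [
    {"grip":0.0,"x":0,"y":0,"z":-0.02,"twist":0},
    {"grip":0.0,"x":0,"y":0,"z":-0.023,"twist":0},
    {"grip":0.0,"x":0,"y":0,"z":-0.024,"twist":0},
    {"grip":0.0,"x":0,"y":0,"z":-0.025,"twist":0},
    {"grip":0.0,"x":0,"y":0,"z":-0.0255,"twist":0}
  ]
}}

```text
t: 14.8
eef_pos: [0.6116, 0.0048, 0.0864]
tool_rot: [-3.141, 0.001, -3.04]
ft_force: [-0.2, 0.2, 0.3]
grip_width: 0.003
finger_force: 0.0
```

{"method": "send_rows", "body": {
  "rows": [
    {"grip":0.0,"x":0,"y":0,"z":-0.0008,"twist":0},
    {"grip":0.0,"x":0,"y":0,"z":-0.0016,"twist":0},
    {"grip":0.0,"x":0,"y":0,"z":-0.0024,"twist":0}
  ]
}}

```text
t: 15.1
eef_pos: [0.6116, 0.0048, 0.0852]
tool_rot: [-3.141, 0.001, -3.04]
ft_force: [-11.0, -0.2, 21.2]
grip_width: -0.001
finger_force: 10.7
```

{"method": "send_rows", "body": {
  "rows": [
    {"grip":0.0,"x":0,"y":0,"z":0.001,"twist":0},
    {"grip":0.0,"x":0,"y":0,"z":0.001,"twist":0}
  ]
}}

```text
t: 15.3
eef_pos: [0.6116, 0.0048, 0.0853]
tool_rot: [-3.141, 0.001, -3.04]
ft_force: [-2.6, -1.0, 7.4]
grip_width: -0.001
finger_force: 3.8
```

{"method": "send_rows", "body": {
  "rows": [
    {"grip":0.0,"x":0,"y":0,"z":0,"twist":0},
    {"grip":0.0,"x":0,"y":0,"z":0.03,"twist":0},
    {"grip":0.02,"x":-0.04,"y":-0.01,"z":0.07,"twist":0},
    {"grip":0.085,"x":-0.08,"y":-0.03,"z":0.1,"twist":0},
    {"grip":0.085,"x":-0.12,"y":-0.07,"z":0.11,"twist":0},
    {"grip":0.085,"x":-0.12,"y":-0.11,"z":0.11,"twist":0},
    {"grip":0.085,"x":-0.12,"y":-0.15,"z":0.11,"twist":0},
    {"grip":0.085,"x":-0.12,"y":-0.19,"z":0.11,"twist":0}
  ]
}}

```text
t: 16.1
eef_pos: [0.4908, -0.1871, 0.1952]
tool_rot: [-3.141, 0.001, -3.041]
ft_force: [0.8, 0.3, -0.3]
grip_width: 0.994
finger_force: 0.0
```

{"method": "send_rows", "body": {
  "rows": [
    {"grip":0.085,"x":0,"y":-0.04,"z":0,"twist":0.02},
    {"grip":0.085,"x":0.01,"y":-0.08,"z":-0.02,"twist":0.035},
    {"grip":0.085,"x":0.04,"y":-0.083,"z":-0.05,"twist":0.035},
    {"grip":0.085,"x":0.04,"y":-0.083,"z":-0.06,"twist":0.035},
    {"grip":0.085,"x":0.04,"y":-0.083,"z":-0.06,"twist":0.035}
  ]
}}

```text
t: 16.6
eef_pos: [0.5306, -0.2677, 0.1324]
tool_rot: [3.139, -0.003, -3.005]
ft_force: [0.5, 0.8, 0.4]
grip_width: 0.992
finger_force: 0.0
```

```bash
cat > sil.py <<'E'
from fit import *
V6=np.vstack([BL,[[.015,.023,0],[.015,-.023,0]]])
def silfit(d,g):
    p=d['pixels'].astype(int); m=((p[:,:,1]-p[:,:,0]>7)&(p[:,:,1]>=p[:,:,2])&(p[:,:,1]-p[:,:,0]<70)).astype(np.uint8)
    m=cv2.morphologyEx(m,cv2.MORPH_OPEN,np.ones((3,3),np.uint8)); m=cv2.morphologyEx(m,cv2.MORPH_CLOSE,np.ones((7,7),np.uint8))
    pr=lambda p:pix(d,V6@Rz(p[2]).T+[p[0],p[1],0])
    n,lab,st,ce=cv2.connectedComponentsWithStats(m); c=pr(g).mean(0)
    k=1+np.argmin([np.hypot(*(ce[i]-c))+(1e4 if st[i,4]<200 else 0) for i in range(1,n)]); M=(lab==k).astype(np.uint8)
    cnt=max(cv2.findContours(M,cv2.RETR_EXTERNAL,cv2.CHAIN_APPROX_NONE)[0],key=len)[:,0].astype(np.float32)
    f=lambda p:[cv2.pointPolygonTest(cv2.convexHull(pr(p).astype(np.float32)),(float(a),float(b)),True) for a,b in cnt]
    r=least_squares(f,g,x_scale=[.005,.005,.1],diff_step=1e-3,loss='soft_l1'); return r.x,np.sqrt(np.mean(np.square(r.fun))),st[k].tolist()
E
python3 - <<'E'
from sil import *
s,d=save('wrist','w18'); wv(s,d); print(s['t'],s['eef_pos'],s['tool_rot'],s['joints'][5])
print(silfit(d,[.527,-.269,.135]))
s,d=load('w4'); wv(s,d); print('check c',silfit(d,[.4595,.257,.113]))
s,d=load('w3'); wv(s,d); print('farleft',silfit(d,[.585,.3157,.5]))
E
```

```text
16.6 [ 0.53058332 -0.26768777  0.13240726] [ 3.13924359e+00 -3.01633700e-03 -3.00519101e+00] -2.236062019380372
(array([ 0.5279406 , -0.26965815,  0.09214616]), np.float64(3.5801922496906804), [279, 215, 73, 54, 3313])
check c (array([0.46004151, 0.25538041, 0.04558586]), np.float64(9.46888063368276), [281, 238, 47, 29, 813])
farleft (array([0.68075193, 0.00909707, 3.22182699]), np.float64(4.617136380926733), [326, 42, 50, 45, 1953])
```

{"method": "send_rows", "body": {
  "newtons": 20,
  "rows": [
    {"grip":0.085,"x":0.002,"y":-0.001,"z":-0.05,"twist":0},
    {"grip":0.085,"x":0.002,"y":-0.001,"z":-0.095,"twist":0},
    {"grip":0.085,"x":0.002,"y":-0.001,"z":-0.1065,"twist":0},
    {"grip":0.085,"x":0.002,"y":-0.001,"z":-0.1065,"twist":0},
    {"grip":0.035,"x":0.002,"y":-0.001,"z":-0.1065,"twist":0},
    {"grip":0.035,"x":0.002,"y":-0.001,"z":-0.1065,"twist":0},
    {"grip":0.035,"x":0.002,"y":-0.001,"z":-0.1065,"twist":0},
    {"grip":0.035,"x":0.002,"y":-0.001,"z":-0.1065,"twist":0}
  ]
}}

```text
t: 17.45
eef_pos: [0.5344, -0.2697, 0.0302]
tool_rot: [-3.139, 0.003, -3.005]
ft_force: [-1.4, 0.9, 8.7]
grip_width: 0.523
finger_force: 19.2
```

{"method": "send_rows", "body": {
  "rows": [
    {"grip":0.035,"x":0,"y":0,"z":0,"twist":0}
  ]
}}

```text
t: 17.55
eef_pos: [0.5344, -0.2697, 0.0302]
tool_rot: [-3.139, 0.003, -3.005]
ft_force: [0.5, 1.5, 9.5]
grip_width: 0.522
finger_force: 19.2
```

{"method": "send_rows", "body": {
  "rows": [
    {"grip":0.035,"x":0,"y":0,"z":0.01,"twist":0},
    {"grip":0.035,"x":0,"y":0,"z":0.04,"twist":0},
    {"grip":0.035,"x":0,"y":0,"z":0.08,"twist":0},
    {"grip":0.035,"x":0,"y":0.03,"z":0.115,"twist":-0.029},
    {"grip":0.035,"x":0,"y":0.07,"z":0.12,"twist":-0.029},
    {"grip":0.035,"x":0.01,"y":0.11,"z":0.12,"twist":-0.029},
    {"grip":0.035,"x":0.02,"y":0.15,"z":0.12,"twist":-0.029},
    {"grip":0.035,"x":0.03,"y":0.19,"z":0.12,"twist":-0.029}
  ]
}}

```text
t: 18.35
eef_pos: [0.5635, -0.0776, 0.1493]
tool_rot: [-3.141, 0.001, -3.035]
ft_force: [-0.1, 0.3, -0.9]
grip_width: 0.522
finger_force: 20.8
```

{"method": "send_rows", "body": {
  "rows": [
    {"grip":0.035,"x":0.01,"y":0.04,"z":0,"twist":0},
    {"grip":0.035,"x":0.0155,"y":0.07,"z":0,"twist":0},
    {"grip":0.035,"x":0.0155,"y":0.081,"z":-0.01,"twist":0},
    {"grip":0.035,"x":0.0155,"y":0.081,"z":-0.03,"twist":0},
    {"grip":0.035,"x":0.0155,"y":0.081,"z":-0.033,"twist":0},
    {"grip":0.035,"x":0.0155,"y":0.081,"z":-0.033,"twist":0}
  ]
}}

```text
t: 18.95
eef_pos: [0.5785, 0.0011, 0.1149]
tool_rot: [3.142, -0.001, -3.035]
ft_force: [0.1, -0.3, 0.8]
grip_width: 0.519
finger_force: 20.8
```

```bash
python3 prof.py w19
```

```text
18.95 [0.57848867 0.00113162 0.11487269] [ 3.14153667e+00 -1.05769356e-03 -3.03507935e+00] [ 0.14513439 -0.26827126  0.81170473] 20.766550098635435 0.5191984241886219
275 [115, 115, 116, 116, 134, 133, 134, 133, 133, 135, 132, 133, 133, 132, 134, 133, 134, 134, 133, 132, 142, 175, 177, 177, 177, 177, 178, 176, 176, 178, 177, 180, 179, 178, 178, 179, 180, 179, 168, 167, 164, 157]
300 [117, 116, 116, 118, 117, 116, 116, 116, 115, 122, 131, 134, 133, 137, 136, 133, 134, 135, 134, 135, 128, 178, 177, 178, 177, 177, 177, 176, 175, 177, 178, 176, 178, 176, 176, 175, 176, 177, 177, 176, 175, 178]
```

{"method": "send_rows", "body": {
  "rows": [
    {"grip":0.035,"x":0.0016,"y":0.0006,"z":-0.009,"twist":0},
    {"grip":0.0452,"x":0.0016,"y":0.0006,"z":-0.012,"twist":0},
    {"grip":0.0452,"x":0.0016,"y":0.0006,"z":-0.014,"twist":0},
    {"grip":0.0452,"x":0.0033,"y":0.0008,"z":-0.0163,"twist":0},
    {"grip":0.0452,"x":0.0049,"y":0.0009,"z":-0.0186,"twist":0},
    {"grip":0.0452,"x":0.0055,"y":0.001,"z":-0.021,"twist":0},
    {"grip":0.0452,"x":0.0061,"y":0.0011,"z":-0.0231,"twist":0}
  ]
}}

```text
t: 19.7
eef_pos: [0.5855, 0.003, 0.0922]
tool_rot: [-3.142, 0.002, -3.034]
ft_force: [3.4, 1.1, 2.4]
grip_width: 0.528
finger_force: 12.3
```

```bash
python3 prof.py w20; python3 seat.py w20 '(.5784,.0015)' -1
```

```text
19.7 [0.58554094 0.00302016 0.09217106] [-3.14153149e+00  1.62334663e-03 -3.03438072e+00] [3.39389538 1.12577252 2.4082497 ] 12.257524089234266 0.5277710584015175
275 [145, 145, 146, 145, 145, 146, 147, 179, 181, 181, 181, 179, 180, 181, 179, 180, 180, 183, 182, 180, 183, 183, 194, 137, 192, 191, 191, 193, 191, 192, 192, 190, 191, 192, 192, 192, 191, 192, 191, 191, 192, 191]
300 [144, 145, 146, 148, 145, 145, 146, 148, 147, 157, 180, 180, 180, 180, 179, 181, 182, 181, 181, 181, 182, 180, 193, 138, 193, 195, 194, 193, 193, 194, 192, 193, 193, 193, 193, 193, 191, 192, 193, 192, 192, 192]
0 [np.float64(318.2), np.float64(355.0), np.float64(251.9)]
15 [np.float64(304.8), np.float64(355.3), np.float64(246.2)]
30 [np.float64(289.6), np.float64(349.2), np.float64(242.4)]
35 [np.float64(284.4), np.float64(346.0), np.float64(241.7)]
40 [np.float64(279.2), np.float64(342.3), np.float64(241.3)]
45 [np.float64(274.0), np.float64(338.2), np.float64(241.1)]
```

{"method": "send_rows", "body": {
  "rows": [
    {"grip":0.0452,"x":0.0005,"y":0,"z":-0.0023,"twist":0},
    {"grip":0.0452,"x":0.001,"y":0.0001,"z":-0.0047,"twist":0},
    {"grip":0.0452,"x":0.0017,"y":0.0002,"z":-0.0075,"twist":0},
    {"grip":0.0452,"x":0.0025,"y":0.0003,"z":-0.0103,"twist":0}
  ]
}}

```text
t: 20.15
eef_pos: [0.5876, 0.0031, 0.0821]
tool_rot: [-3.141, 0.0, -3.034]
ft_force: [-1.9, 0.0, 13.8]
grip_width: 0.528
finger_force: 18.4
```

```bash
sed -i 's/280:404:3/220:404:3/' prof.py; python3 prof.py w21; python3 seat.py w21 '(.5784,.0015)' -1
```

```text
20.15 [0.58755223 0.00310291 0.08212075] [-3.14132466e+00  3.10142304e-04 -3.03431332e+00] [-1.92427087e+00  1.13055258e-02  1.38347111e+01] 18.40689661109991 0.5284984273922588
275 [57, 47, 33, 30, 31, 32, 32, 29, 90, 157, 160, 160, 159, 158, 159, 159, 159, 158, 160, 158, 159, 159, 157, 159, 159, 158, 159, 152, 204, 204, 202, 203, 202, 201, 202, 202, 203, 203, 200, 199, 200, 203, 202, 196, 33, 90, 181, 202, 203, 203, 202, 204, 202, 201, 202, 203, 203, 202, 202, 201, 201, 202]
300 [141, 123, 94, 36, 35, 33, 38, 29, 139, 156, 159, 161, 159, 160, 160, 160, 160, 160, 159, 159, 159, 158, 157, 159, 159, 158, 159, 160, 159, 157, 160, 158, 203, 204, 204, 203, 203, 203, 201, 201, 203, 201, 202, 195, 145, 147, 181, 206, 203, 204, 206, 204, 204, 205, 203, 204, 204, 204, 204, 205, 204, 204]
0 [np.float64(324.7), np.float64(365.6), np.float64(254.2)]
15 [np.float64(310.2), np.float64(365.5), np.float64(248.1)]
30 [np.float64(294.1), np.float64(358.4), np.float64(244.2)]
35 [np.float64(288.5), np.float64(354.8), np.float64(243.4)]
40 [np.float64(283.0), np.float64(350.6), np.float64(242.9)]
45 [np.float64(277.5), np.float64(346.1), np.float64(242.8)]
```

{"method": "send_rows", "body": {
  "rows": [
    {"grip":0.0452,"x":0.0003,"y":0,"z":-0.001,"twist":0},
    {"grip":0.0452,"x":0.0006,"y":0.0001,"z":-0.002,"twist":0},
    {"grip":0.0452,"x":0.0008,"y":0.0001,"z":-0.003,"twist":0}
  ]
}}

```text
t: 20.5
eef_pos: [0.5884, 0.0031, 0.0794]
tool_rot: [-3.141, 0.001, -3.034]
ft_force: [-2.9, 0.1, 14.7]
grip_width: 0.535
finger_force: 19.8
```

```bash
python3 prof.py w22; python3 seat.py w22 '(.5784,.0015)' -1|tail -2
```

```text
20.5 [0.58841992 0.00314255 0.0794099 ] [-3.14115806e+00  6.08634518e-04 -3.03432374e+00] [-2.8819544   0.06834511 14.69608828] 19.818493094946916 0.5354503478499744
275 [65, 57, 36, 30, 30, 29, 29, 31, 127, 157, 160, 159, 160, 160, 159, 161, 159, 159, 160, 160, 160, 158, 159, 158, 160, 159, 161, 159, 158, 207, 208, 208, 209, 208, 208, 206, 208, 206, 207, 207, 208, 207, 207, 152, 41, 41, 170, 211, 209, 208, 206, 207, 207, 209, 207, 209, 207, 209, 208, 208, 208, 207]
300 [148, 127, 59, 36, 36, 35, 32, 25, 140, 158, 161, 159, 159, 159, 161, 160, 162, 160, 161, 159, 160, 160, 161, 159, 160, 162, 161, 161, 159, 160, 157, 163, 209, 208, 209, 209, 208, 206, 209, 206, 208, 208, 209, 156, 123, 150, 159, 212, 210, 210, 209, 210, 209, 211, 209, 209, 208, 207, 208, 210, 211, 208]
40 [np.float64(283.3), np.float64(352.3), np.float64(242.6)]
45 [np.float64(277.7), np.float64(347.6), np.float64(242.4)]
```

{"method": "send_rows", "body": {
  "rows": [
    {"grip":0.05,"x":0,"y":0,"z":0,"twist":0},
    {"grip":0.06,"x":0,"y":0,"z":0,"twist":0},
    {"grip":0.06,"x":0,"y":0,"z":0.015,"twist":0},
    {"grip":0.06,"x":-0.003,"y":0,"z":0.03,"twist":0},
    {"grip":0.0,"x":-0.008,"y":-0.001,"z":0.03,"twist":0},
    {"grip":0.0,"x":-0.008,"y":-0.001,"z":0.03,"twist":0},
    {"grip":0.0,"x":-0.008,"y":-0.001,"z":0.03,"twist":0},
    {"grip":0.0,"x":-0.008,"y":-0.001,"z":0.02,"twist":0}
  ]
}}

```text
t: 21.35
eef_pos: [0.5807, 0.0023, 0.099]
tool_rot: [-3.141, 0.002, -3.034]
ft_force: [0.5, 0.0, 0.5]
grip_width: 0.019
finger_force: 0.0
```

{"method": "send_rows", "body": {
  "rows": [
    {"grip":0.0,"x":0,"y":0,"z":-0.008,"twist":0},
    {"grip":0.0,"x":0,"y":0,"z":-0.011,"twist":0},
    {"grip":0.0,"x":0,"y":0,"z":-0.0125,"twist":0},
    {"grip":0.0,"x":0,"y":0,"z":-0.0135,"twist":0},
    {"grip":0.0,"x":0,"y":0,"z":-0.014,"twist":0}
  ]
}}

```text
t: 21.85
eef_pos: [0.58, 0.0023, 0.0852]
tool_rot: [3.142, -0.001, -3.034]
ft_force: [-9.8, 0.5, 14.6]
grip_width: 0.0
finger_force: 7.7
```

{"method": "send_rows", "body": {
  "rows": [
    {"grip":0.0,"x":0,"y":0,"z":0.0004,"twist":0},
    {"grip":0.0,"x":0,"y":0,"z":0.0005,"twist":0},
    {"grip":0.0,"x":0,"y":0,"z":0.0005,"twist":0}
  ]
}}

```text
t: 22.15
eef_pos: [0.5803, 0.0023, 0.0853]
tool_rot: [-3.142, 0.0, -3.034]
ft_force: [-1.9, -0.2, 3.6]
grip_width: -0.001
finger_force: 2.3
```

{"method": "send_rows", "body": {
  "rows": [
    {"grip":0.0,"x":0,"y":0,"z":0.03,"twist":0},
    {"grip":0.02,"x":-0.02,"y":0.02,"z":0.07,"twist":0},
    {"grip":0.085,"x":-0.03,"y":0.06,"z":0.09,"twist":0.1},
    {"grip":0.085,"x":-0.03,"y":0.1,"z":0.09,"twist":0.2},
    {"grip":0.085,"x":-0.03,"y":0.14,"z":0.09,"twist":0.3},
    {"grip":0.085,"x":-0.01,"y":0.18,"z":0.09,"twist":0.393},
    {"grip":0.085,"x":0,"y":0.22,"z":0.09,"twist":0.393},
    {"grip":0.085,"x":0.01,"y":0.26,"z":0.09,"twist":0.393}
  ]
}}

```text
t: 22.95
eef_pos: [0.5905, 0.264, 0.1748]
tool_rot: [-3.142, -0.0, -2.641]
ft_force: [0.0, 0.4, -0.1]
grip_width: 0.998
finger_force: 0.0
```

{"method": "send_rows", "body": {
  "rows": [
    {"grip":0.085,"x":0.002,"y":0.05,"z":-0.02,"twist":0},
    {"grip":0.085,"x":0.002,"y":0.056,"z":-0.04,"twist":0},
    {"grip":0.085,"x":0.002,"y":0.056,"z":-0.04,"twist":0},
    {"grip":0.085,"x":0.002,"y":0.056,"z":-0.04,"twist":0}
  ]
}}

```text
t: 23.35
eef_pos: [0.5923, 0.3177, 0.1351]
tool_rot: [-3.141, -0.001, -2.641]
ft_force: [-0.4, -0.7, -0.4]
grip_width: 0.995
finger_force: 0.0
```

Run:
```python
from sil import *
s,d=save('wrist','w23'); wv(s,d); print(s['t'],s['eef_pos'],s['tool_rot'],s['joints'][5])
print(silfit(d,[.585,.3157,.5]))
p=d['pixels'][:,:,::-1].copy()
for q,col in (([.585,.3157,.5],(0,0,255)),):
    for a in pix(d,BL@Rz(q[2]).T+[q[0],q[1],0]): cv2.drawMarker(p,tuple(int(round(i)) for i in a),col,cv2.MARKER_CROSS,7,1)
t,dt=save('top','t23'); 
a=cv2.resize(p[170:370,190:450],(520,400),interpolation=cv2.INTER_CUBIC); b=cv2.resize(dt['pixels'][160:280,280:360,::-1],(267,400),interpolation=cv2.INTER_CUBIC)
cv2.imwrite('pics/m4.png',np.hstack([a,b]))
```

```text
23.35 [0.59225574 0.31773603 0.13511734] [-3.14144719e+00 -7.60388507e-04 -2.64146884e+00] -1.6328616628832195
(array([0.58540537, 0.31805281, 0.53503866]), np.float64(5.097738774602772), [287, 208, 71, 54, 2741])
```

View pics/m4.png

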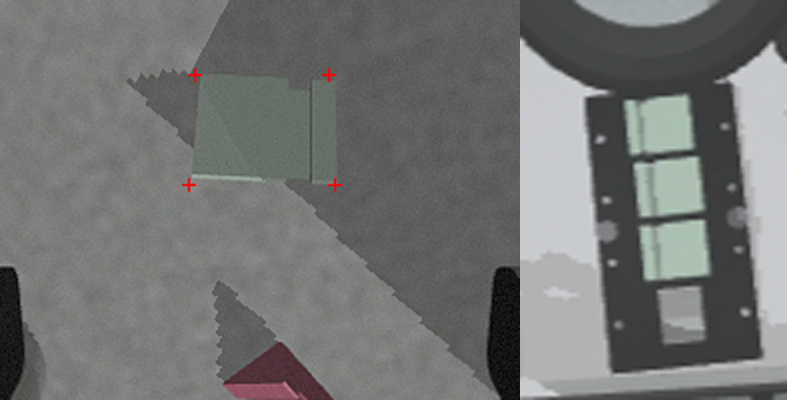

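The picture shows two blanks seated in nests 2 and 1, notches left like the sample, and nest 0 empty. The last blank has corners near (200,74), (333,80), (338,184) and (192,179) in the crop, turned about 2° from my estimate. I correct for that and grip.

{"method": "send_rows", "body": {
  "newtons": 20,
  "rows": [
    {"grip":0.085,"x":-0.004,"y":0.001,"z":-0.05,"twist":-0.035},
    {"grip":0.085,"x":-0.004,"y":0.001,"z":-0.095,"twist":-0.035},
    {"grip":0.085,"x":-0.004,"y":0.001,"z":-0.109,"twist":-0.035},
    {"grip":0.085,"x":-0.004,"y":0.001,"z":-0.109,"twist":-0.035},
    {"grip":0.035,"x":-0.004,"y":0.001,"z":-0.109,"twist":-0.035},
    {"grip":0.035,"x":-0.004,"y":0.001,"z":-0.109,"twist":-0.035},
    {"grip":0.035,"x":-0.004,"y":0.001,"z":-0.109,"twist":-0.035},
    {"grip":0.035,"x":-0.004,"y":0.001,"z":-0.109,"twist":-0.035}
  ]
}}

```text
t: 24.25
eef_pos: [0.5893, 0.3197, 0.0285]
tool_rot: [-3.141, 0.004, -2.676]
ft_force: [-0.5, -1.1, 7.9]
grip_width: 0.53
finger_force: 19.6
```

{"method": "send_rows", "body": {
  "rows": [
    {"grip":0.035,"x":0,"y":0,"z":0,"twist":0}
  ]
}}

```text
t: 24.35
eef_pos: [0.5893, 0.3197, 0.0285]
tool_rot: [-3.141, 0.004, -2.676]
ft_force: [0.0, -0.7, 8.7]
grip_width: 0.522
finger_force: 19.6
```

{"method": "send_rows", "body": {
  "rows": [
    {"grip":0.035,"x":0,"y":0,"z":0.01,"twist":0},
    {"grip":0.035,"x":0,"y":0,"z":0.04,"twist":0},
    {"grip":0.035,"x":0,"y":0,"z":0.08,"twist":0},
    {"grip":0.035,"x":-0.02,"y":-0.03,"z":0.115,"twist":-0.1},
    {"grip":0.035,"x":-0.04,"y":-0.07,"z":0.12,"twist":-0.2},
    {"grip":0.035,"x":-0.056,"y":-0.11,"z":0.12,"twist":-0.3},
    {"grip":0.035,"x":-0.056,"y":-0.15,"z":0.12,"twist":-0.358},
    {"grip":0.035,"x":-0.056,"y":-0.19,"z":0.12,"twist":-0.358}
  ]
}}

```text
t: 25.15
eef_pos: [0.5318, 0.128, 0.1476]
tool_rot: [3.141, 0.002, -3.036]
ft_force: [1.7, 0.2, -0.6]
grip_width: 0.526
finger_force: 20.8
```

{"method": "send_rows", "body": {
  "rows": [
    {"grip":0.035,"x":0,"y":-0.04,"z":0,"twist":0},
    {"grip":0.035,"x":0,"y":-0.08,"z":0,"twist":0},
    {"grip":0.035,"x":0,"y":-0.115,"z":0,"twist":0},
    {"grip":0.035,"x":0,"y":-0.133,"z":-0.01,"twist":0},
    {"grip":0.035,"x":0,"y":-0.133,"z":-0.03,"twist":0},
    {"grip":0.035,"x":0,"y":-0.133,"z":-0.033,"twist":0},
    {"grip":0.035,"x":0,"y":-0.133,"z":-0.033,"twist":0}
  ]
}}

```text
t: 25.85
eef_pos: [0.5322, -0.0035, 0.1136]
tool_rot: [3.142, -0.0, -3.034]
ft_force: [-0.1, 0.8, -0.0]
grip_width: 0.522
finger_force: 20.8
```

{"method": "send_rows", "body": {
  "rows": [
    {"grip":0.035,"x":0.0012,"y":0.0002,"z":-0.009,"twist":0},
    {"grip":0.0452,"x":0.0012,"y":0.0002,"z":-0.012,"twist":0},
    {"grip":0.0452,"x":0.0012,"y":0.0002,"z":-0.0144,"twist":0},
    {"grip":0.0452,"x":0.0028,"y":0.0003,"z":-0.0167,"twist":0},
    {"grip":0.0452,"x":0.0043,"y":0.0004,"z":-0.0189,"twist":0},
    {"grip":0.0452,"x":0.0049,"y":0.0005,"z":-0.0211,"twist":0},
    {"grip":0.0452,"x":0.0054,"y":0.0005,"z":-0.0233,"twist":0}
  ]
}}

```text
t: 26.55
eef_pos: [0.5383, -0.0031, 0.0901]
tool_rot: [-3.142, 0.002, -3.034]
ft_force: [3.0, 2.5, 5.3]
grip_width: 0.526
finger_force: 14.8
```

```bash
python3 prof.py w24; python3 seat.py w24 '(.5327,-.0034)' -1
```

```text
26.55 [ 0.53829015 -0.0030597   0.09010294] [-3.14151598e+00  1.71019934e-03 -3.03431932e+00] [3.03021514 2.51294058 5.34772217] 14.824251348584312 0.5256107001569728
275 [30, 29, 26, 26, 28, 30, 24, 27, 26, 69, 136, 133, 134, 134, 133, 135, 134, 134, 136, 134, 133, 135, 136, 134, 135, 136, 139, 168, 168, 166, 167, 168, 168, 168, 169, 167, 168, 169, 169, 167, 169, 171, 169, 168, 179, 143, 179, 178, 178, 177, 178, 176, 178, 178, 178, 177, 177, 176, 176, 178, 175, 177]
300 [31, 31, 29, 28, 26, 31, 29, 27, 27, 115, 132, 131, 132, 132, 133, 134, 133, 134, 135, 135, 136, 136, 135, 136, 134, 138, 140, 135, 136, 140, 169, 169, 167, 169, 169, 168, 168, 169, 168, 170, 170, 169, 171, 170, 178, 141, 179, 179, 178, 179, 180, 179, 179, 179, 178, 181, 177, 179, 179, 179, 176, 178]
0 [np.float64(323.9), np.float64(362.2), np.float64(257.2)]
15 [np.float64(310.2), np.float64(362.2), np.float64(251.6)]
30 [np.float64(294.8), np.float64(355.7), np.float64(247.9)]
35 [np.float64(289.5), np.float64(352.3), np.float64(247.2)]
40 [np.float64(284.2), np.float64(348.4), np.float64(246.8)]
45 [np.float64(279.0), np.float64(344.2), np.float64(246.6)]
```

Same behaviour as before, so I continue.

{"method": "send_rows", "body": {
  "rows": [
    {"grip":0.0452,"x":0.0005,"y":0,"z":-0.0023,"twist":0},
    {"grip":0.0452,"x":0.001,"y":0.0001,"z":-0.0045,"twist":0},
    {"grip":0.0452,"x":0.0016,"y":0.0002,"z":-0.0072,"twist":0},
    {"grip":0.0452,"x":0.0023,"y":0.0002,"z":-0.0099,"twist":0}
  ]
}}

```text
t: 27.0
eef_pos: [0.5403, -0.0032, 0.0807]
tool_rot: [-3.141, 0.001, -3.034]
ft_force: [-2.0, 0.7, 17.7]
grip_width: 0.533
finger_force: 21.1
```

{"method": "send_rows", "body": {
  "rows": [
    {"grip":0.0452,"x":0.0003,"y":0,"z":-0.001,"twist":0},
    {"grip":0.0452,"x":0.0006,"y":0.0001,"z":-0.002,"twist":0},
    {"grip":0.0452,"x":0.0008,"y":0.0001,"z":-0.003,"twist":0}
  ]
}}

```text
t: 27.3
eef_pos: [0.5412, -0.0031, 0.078]
tool_rot: [-3.141, 0.001, -3.034]
ft_force: [-3.0, 0.3, 19.9]
grip_width: 0.529
finger_force: 23.2
```

```bash
python3 prof.py w25; python3 seat.py w25 '(.5327,-.0034)' -1|tail -3
```

```text
27.3 [ 0.5411546  -0.00313558  0.07801281] [-3.14094058e+00  1.19976065e-03 -3.03426942e+00] [-2.95818044  0.29703418 19.88022909] 23.18123779171401 0.529169713445993
275 [27, 27, 23, 24, 21, 25, 23, 24, 27, 23, 116, 143, 142, 142, 141, 140, 142, 142, 143, 141, 142, 140, 142, 141, 143, 142, 140, 141, 141, 135, 184, 185, 184, 184, 184, 184, 183, 183, 182, 184, 182, 183, 183, 183, 183, 183, 33, 28, 141, 184, 184, 182, 184, 184, 183, 185, 184, 184, 182, 184, 184, 184]
300 [34, 31, 30, 29, 23, 27, 20, 26, 27, 32, 118, 144, 142, 141, 142, 141, 141, 141, 141, 140, 143, 141, 141, 141, 143, 142, 142, 140, 141, 140, 140, 141, 184, 184, 186, 184, 184, 184, 183, 182, 184, 184, 183, 184, 184, 184, 142, 132, 138, 187, 185, 186, 185, 185, 184, 186, 185, 187, 186, 186, 185, 184]
35 [np.float64(294.0), np.float64(362.6), np.float64(248.6)]
40 [np.float64(288.3), np.float64(358.2), np.float64(248.1)]
45 [np.float64(282.6), np.float64(353.4), np.float64(248.0)]
```

{"method": "send_rows", "body": {
  "rows": [
    {"grip":0.0456,"x":0.0003,"y":0,"z":-0.001,"twist":0},
    {"grip":0.0456,"x":0.0003,"y":0,"z":-0.002,"twist":0},
    {"grip":0.0456,"x":0.0003,"y":0,"z":-0.002,"twist":0}
  ]
}}

```text
t: 27.65
eef_pos: [0.5413, -0.0031, 0.0752]
tool_rot: [-3.141, 0.001, -3.034]
ft_force: [1.1, 0.2, 7.9]
grip_width: 0.53
finger_force: 12.1
```

```bash
python3 prof.py w26 | cut -c1-420; python3 seat.py w26 '(.5327,-.0034)' -1|tail -2
```

```text
27.65 [ 0.54129191 -0.00314932  0.07521252] [-3.14108204e+00  6.95665357e-04 -3.03434783e+00] [1.12917677 0.1931352  7.87193863] 12.088504108343443 0.530460610102485
275 [29, 28, 28, 26, 29, 25, 23, 27, 25, 26, 9, 123, 140, 140, 141, 140, 140, 140, 141, 139, 141, 143, 141, 142, 143, 138, 141, 141, 142, 140, 186, 189, 186, 186, 188, 187, 187, 186, 187, 184, 187, 186, 187, 186, 186, 195, 33, 32, 33, 155, 191, 186, 185, 189, 186, 186, 185, 185, 187, 186, 186, 187]
300 [29, 32, 26, 28, 28, 28, 24, 28, 29, 25, 128, 124, 141, 141, 142, 141, 141, 143, 140, 141, 141, 141, 141, 141, 141, 142, 141, 142, 140, 142, 141, 141, 155, 190, 178, 188, 185, 188, 189, 187, 186, 185, 186, 184, 187, 194, 35, 135, 131, 143, 195, 187, 188, 188, 186, 188, 187, 188, 187, 187, 188, 186]
40 [np.float64(290.5), np.float64(362.0), np.float64(249.9)]
45 [np.float64(284.7), np.float64(356.9), np.float64(249.8)]
```

{"method": "send_rows", "body": {
  "rows": [
    {"grip":0.05,"x":0,"y":0,"z":0,"twist":0},
    {"grip":0.06,"x":0,"y":0,"z":0,"twist":0},
    {"grip":0.06,"x":0,"y":0,"z":0.015,"twist":0},
    {"grip":0.06,"x":-0.003,"y":0,"z":0.033,"twist":0},
    {"grip":0.0,"x":-0.008,"y":-0.001,"z":0.033,"twist":0},
    {"grip":0.0,"x":-0.008,"y":-0.001,"z":0.033,"twist":0},
    {"grip":0.0,"x":-0.008,"y":-0.001,"z":0.033,"twist":0},
    {"grip":0.0,"x":-0.008,"y":-0.001,"z":0.025,"twist":0}
  ]
}}

```text
t: 28.5
eef_pos: [0.5332, -0.0039, 0.0996]
tool_rot: [-3.141, 0.0, -3.034]
ft_force: [-0.5, 0.1, -1.4]
grip_width: 0.02
finger_force: 0.0
```

{"method": "send_rows", "body": {
  "rows": [
    {"grip":0.0,"x":0,"y":0,"z":-0.008,"twist":0},
    {"grip":0.0,"x":0,"y":0,"z":-0.011,"twist":0},
    {"grip":0.0,"x":0,"y":0,"z":-0.0125,"twist":0},
    {"grip":0.0,"x":0,"y":0,"z":-0.0135,"twist":0},
    {"grip":0.0,"x":0,"y":0,"z":-0.014,"twist":0}
  ]
}}

```text
t: 29.0
eef_pos: [0.5331, -0.0039, 0.0859]
tool_rot: [-3.142, 0.0, -3.034]
ft_force: [-0.3, -0.6, 0.6]
grip_width: 0.001
finger_force: 0.0
```

{"method": "send_rows", "body": {
  "rows": [
    {"grip":0.0,"x":0,"y":0,"z":-0.0005,"twist":0},
    {"grip":0.0,"x":0,"y":0,"z":-0.0009,"twist":0},
    {"grip":0.0,"x":0,"y":0,"z":-0.0009,"twist":0}
  ]
}}

```text
t: 29.3
eef_pos: [0.5331, -0.0039, 0.0853]
tool_rot: [-3.142, 0.0, -3.034]
ft_force: [-2.0, 0.1, 3.8]
grip_width: 0.0
finger_force: 1.8
```

{"method": "send_rows", "body": {
  "rows": [
    {"grip":0.0,"x":0,"y":0,"z":0,"twist":0},
    {"grip":0.0,"x":0,"y":0,"z":0.03,"twist":0},
    {"grip":0.0,"x":0.01,"y":0,"z":0.08,"twist":0},
    {"grip":0.0,"x":0.04,"y":0,"z":0.13,"twist":0},
    {"grip":0.0,"x":0.06,"y":0,"z":0.18,"twist":0},
    {"grip":0.0,"x":0.06,"y":0,"z":0.23,"twist":0},
    {"grip":0.0,"x":0.06,"y":0,"z":0.23,"twist":0}
  ]
}}

```text
t: 30.0
eef_pos: [0.5943, -0.0039, 0.3206]
tool_rot: [-3.14, 0.008, -3.034]
ft_force: [-0.4, -0.2, -0.6]
grip_width: -0.002
finger_force: 0.0
```

Run:
```python
from fit import *
s,d=save('wrist','w27'); wv(s,d); print(s['t'],s['eef_pos'],s['tool_rot'],s['ft_force'])
g=cv2.cvtColor(d['pixels'],cv2.COLOR_RGB2GRAY).astype(np.float32); T=(.6013,.004); y=.107
def prof(a,b,n):  # intensity along world segment (tray frame)
    P=np.array([a+(b-a)*t for t in np.linspace(0,1,n)])@Rz(y).T+[*T,0]; uv=pix(d,P).astype(np.float32)
    return cv2.remap(g,uv[:,0].reshape(1,-1),uv[:,1].reshape(1,-1),cv2.INTER_LINEAR)[0],uv
for i,x in enumerate((-.069,-.023,.023,.069)):
    for dx in (-.012,0,.012):
        v,uv=prof(np.array([x+dx,-.032,.0742]),np.array([x+dx,.032,.0742]),321)
        if uv[:,1].max()>479: print(i,dx,'out'); continue
        q=np.gradient(cv2.GaussianBlur(v.reshape(1,-1),(0,0),3)[0]); lo=np.argmax(q[:150]); hi=170+np.argmin(q[170:])
        print(i,dx,'ends mm',round(lo*.2-32,1),round(hi*.2-32,1),'rows',uv[0,1].round())
    v,uv=prof(np.array([x-.032,-.008,.0742]),np.array([x+.032,-.008,.0742]),321)
    q=np.gradient(cv2.GaussianBlur(v.reshape(1,-1),(0,0),3)[0]); lo=np.argmax(q[:120]); hi=200+np.argmin(q[200:]); print('  x edges',lo*.2-32,hi*.2-32, v[60:260:25].astype(int))
```

```text
30.0 [ 0.59429605 -0.00390584  0.32056249] [-3.14023424  0.00770703 -3.03432557] [-0.42440068 -0.15061902 -0.64163762]
0 -0.012 ends mm -24.2 21.6 rows 130.0
0 0 ends mm -24.4 21.6 rows 144.0
0 0.012 ends mm -24.2 21.8 rows 157.0
  x edges -20.2 20.200000000000003 [119 177 178 177 177 181 175 177]
1 -0.012 ends mm -23.4 22.8 rows 180.0
1 0 ends mm -23.2 22.8 rows 193.0
1 0.012 ends mm -23.2 22.8 rows 205.0
  x edges -20.2 20.400000000000006 [126 174 175 176 175 174 175 175]
2 -0.012 ends mm -24.0 22.2 rows 227.0
2 0 ends mm -24.0 22.2 rows 239.0
2 0.012 ends mm -24.0 22.0 rows 251.0
  x edges -20.6 20.400000000000006 [133 176 173 174 175 175 174 172]
3 -0.012 ends mm -21.6 24.4 rows 271.0
3 0 ends mm -21.6 24.6 rows 282.0
3 0.012 ends mm -26.8 24.6 rows 293.0
  x edges -21.4 8.0 [145 173 173 173 172 176  26  32]
```

```bash
cat > edge.py <<'E'
from fit import *
import sys
def run(fn,dim=1):
    s,d=load(fn)
    if 'hand_eye' in d: wv(s,d)
    g=cv2.cvtColor(d['pixels'],cv2.COLOR_RGB2GRAY).astype(np.float32)
    for i,x in enumerate((-.069,-.046,-.023,0,.023,.046,.069)):
        o=[]
        for dx in np.linspace(-.009,.009,7):
            for z,h in ((.046,.055),(.0742,.023)):
                t=np.linspace(-h-.007,h+.007,601); P=np.c_[np.full(601,x+dx),t,np.full(601,z)]@Rz(.107).T+[.6013,.004,0]; uv=pix(d,P).astype(np.float32)
                v=cv2.remap(g,uv[:,0].reshape(1,-1),uv[:,1].reshape(1,-1),cv2.INTER_LINEAR); st=(t[1]-t[0]); q=np.gradient(cv2.GaussianBlur(v,(0,0),.0006/st)[0])
                q=-q if h>.05 else q; n=int(.014/st); o.append((t[np.argmax(q[:n])],t[600-n+np.argmin(q[600-n:])]))
        o=np.array(o)*1e3; tr=np.median(o[0::2],0); bl=np.median(o[1::2],0); print(round(x*1e3),'tray',tr.round(1),'mid',tr.mean().round(2),' blank',bl.round(1),'mid',bl.mean().round(2))
for f in sys.argv[1:]: print(f); run(f)
E
python3 edge.py w27 w3; python3 -c "
from h import *
save('top','t27')"; python3 edge.py t27
```

```text
w27
-69 tray [-55.2  54.4] mid -0.41  blank [-24.3  21.7] mid -1.3
-46 tray [-55.2  54.4] mid -0.41  blank [-23.3  21.9] mid -0.7
-23 tray [-55.4  54.4] mid -0.52  blank [-23.3  22.8] mid -0.25
0 tray [-55.6  54.8] mid -0.41  blank [-23.5  22.8] mid -0.35
23 tray [-55.2  54.4] mid -0.41  blank [-24.   22.2] mid -0.9
46 tray [-55.4  54.4] mid -0.52  blank [-23.7  22.1] mid -0.8
69 tray [-55.4  54.4] mid -0.52  blank [-21.6  24.5] mid 1.45
w3
-69 tray [-55.   54.8] mid -0.1  blank [-21.1  16. ] mid -2.55
-46 tray [-55.   54.8] mid -0.1  blank [-16.1  16. ] mid -0.05
-23 tray [-55.   54.6] mid -0.21  blank [-21.6  16. ] mid -2.8
0 tray [-55.6  55. ] mid -0.31  blank [-16.1  16. ] mid -0.05
23 tray [-54.8  54.6] mid -0.1  blank [-21.4  16. ] mid -2.7
46 tray [-55.   54.8] mid -0.1  blank [-21.7  24.4] mid 1.35
69 tray [-55.   54.6] mid -0.21  blank [-21.9  24.7] mid 1.4
t27
-69 tray [-56.   53.7] mid -1.14  blank [-16.9  18.7] mid 0.9
-46 tray [-57.   58.7] mid 0.83  blank [-26.9  21.5] mid -2.7
-23 tray [-55.   52.3] mid -1.34  blank [-23.5  19.3] mid -2.1
0 tray [-59.5  48.2] mid -5.68  blank [-20.8  23.5] mid 1.35
23 tray [-52.7  56.4] mid 1.86  blank [-22.4  24.1] mid 0.85
46 tray [-52.1  56. ] mid 1.96  blank [-20.5  23.1] mid 1.3
69 tray [-54.4  49.6] mid -2.38  blank [-22.8  20.3] mid -1.25
```

```bash
python3 -c "
from station import *
s=state(); print(s['t'],abs(s['qd']).max()); print(sign_off())"
```

```text
30.1 0.08208085459880402
the job is handed in; nothing more can be done
None
```

All three blanks are seated in nests 0–2: level, notches to the robot's left like the sample's, and within about 1 mm of centre lengthwise. I pushed each down before fetching the next (nest 2 briefly took about 21 N, nest 1 about 15 N, both more than a few newtons). The job was handed in at about 30 s, and no result came back.

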